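# Load a slide carrier into the bench scanner and press it home

### The job

Get the slide scanner ready: swing its hood up until it stays open by itself, and load the two-slide carrier (the wide one with two glass slides side by side) from the wire rack onto the stage between the two roller catches, slide face up. The carrier stands on edge in the rack, so it has to be laid down on the desk and taken again by its long sides. Press it down at its ends until both are fully home under the rollers, flat on the stage; leave the hood up, and leave the other two carriers in the rack, the oil bottle and the canister undisturbed.

Things in the scene. Friction and masses are not known exactly. Their poses are not given: they have to be found in the camera images.
- scanner: Fixed white bench slide scanner, 185 mm deep (x), 216 mm wide (y); deck 58 mm above the desk, 115 mm tall with its hood shut. Origin on the desk, 85 mm behind the front face (the side with display and handle), midway across; x points from front to back (hinge), y to its left, z up. On the deck stand an aluminium stage plate 54 x 100 x 16 mm and, at each end of it in y, a roller catch.
- stage (a point): Centre of the stage plate's top face, 74 mm above the desk; axes are the scanner's. The carrier's length goes along y, either end first, its end tabs between two pairs of dowels. Set down there, it first rests with its tabs on the two steel rollers, underside about 12 mm above the plate. 10 to 16 N down on one end pad snaps that end under its roller onto the plate; over 20 N is never needed.
- catch_left_top (a point): Centre of the top of the left (+y) catch housing, 96 mm above the desk, 80 mm from the stage's middle; housing 34 mm wide (x), 31 mm long (y). A sprung steel roller stands out of its inner face. Just inside it stand two tapered steel dowels, 8 mm in diameter, 41 mm apart in x, 55 mm from the stage's middle in y, tops 97 mm above the desk; carrier tabs pass between them with 1.5 mm play each side, the 100 mm body fits between the pairs with 1.2 mm each end.
- catch_right_top (a point): The same for the right (-y) catch. The carrier's tab ends clear the housings by 2 mm.
- hood (a joint): Angle (rad) of the grey box-shaped hood (150 mm deep, 208 wide, 55 high) about the hinge along the deck's back edge: 0 shut (covers the stage), 1.55 open against its stop, standing up behind the stage. Two over-centre springs pull it shut below about 1.0 (some 3.5 N at the handle); past that they swing it open to the stop and keep it there.
- hood_handle (a point): Centre of the hood's steel bar handle: round bar 11 mm thick, 110 mm long along the scanner's y, its centre 44 mm in front of the hood's front face, 106 mm above the desk when shut, on a leg at each end. The bar can turn in a grip while the hood swings; it runs on a circle of 0.203 m radius about the hinge. The point's axes turn with the hood; shut, they are the scanner's.
- hood_hinge (a point): Middle of the hood's hinge line, which runs along the scanner's y, 60 mm above the desk and 78 mm behind the middle of the stage. The open hood reaches 55 mm behind it and 210 mm above the desk (its handle 260 mm); a few centimetres farther back hangs a monitor screen, from 150 mm above the desk upward.
- slide_carrier_centre (a point): Centre of the two-slide carrier: aluminium plate 62 mm wide (z), 100 mm long (y; 124 with its tabs), 18 mm thick (x), about 160 g; two glass slides side by side on its +x face. Each end has a tab 30 mm wide, 8 mm thick, flush with the underside, 12 mm long, end rounded. It starts standing on a long edge in any rack slot, +x to the rack's front, lower edge 10 mm and top edge 72 mm above the desk.
- press_pad_a (a point): Top of the black round press pad (13 mm across, 3 mm high) on the slide face near the two-slide carrier's +y end, 43.5 mm from its middle; 21 mm above the stage plate when home. Same axes as the carrier's centre.
- press_pad_b (a point): Top of the same press pad near the -y end. Set on the bare desk on its long edge the carrier stands by itself; a push near its top tips it over flat.
- rack: Fixed stainless wire rack, 169 mm long (x), 65 mm wide (y), with three slots 55 mm apart along its x (at -55, 0 and +55 mm); the hairpin wires beside each slot reach 32 mm above the desk. Origin on the desk under its middle; -x is its front, z up.
- dish_carrier_centre (a point): Centre of the dish carrier (bystander): outline of the two-slide carrier, but with one round opening 53 mm across in place of slides; stands in another slot. Same axes.
- narrow_carrier_centre (a point): Centre of the narrow carrier (bystander): same length and thickness, only 44 mm wide, with one slide; stands in the remaining slot. Same axes.
- oil_bottle: Small brown dropper bottle, 32 mm in diameter, 78 mm tall, standing on the desk (bystander); origin at the centre of its foot.
- canister: White canister with black lid, 42 mm in diameter, 56 mm tall, standing on the desk (bystander); origin at the centre of its foot.
Mind the look-alikes: they are no part of the job. Leave any brown look-alike of the part that bears slide_carrier_centre alone.

How it is judged:
On the way, in this order (a step that is already met when the one before it is completed fails the run):
1. the hood stands open by itself, not touched by the gripper (value of joint hood above 1.45 rad and contact force between the fingers and hood below 0.2 N), for 0.3 s.
2. the carrier lies on the stage, slide face up, with both ends pressed home and the hood still open (value of joint hood above 1.45 rad and angle between slide_carrier_centre's own x axis and vertical below 0.05 rad and horizontal distance between slide_carrier_centre and stage below 0.006 m and z of each of press_pad_a, press_pad_b in the frame of stage below 0.023 m), for 0.2 s.
At the end, for the whole second after the job is handed in: The hood stands open (over 1.45 rad). The two-slide carrier lies slide face up (within 0.05 rad) along the stage (within 0.1 rad), within 6 mm of its middle, with both press pads no more than 23 mm above the stage plate (21 mm is fully home) (all of step 2 and angle between the y axis of slide_carrier_centre and the y axis of stage, either way round below 0.1 rad); the robot touches nothing.
It fails at once if the dish carrier is moved more than 30 mm (distance of dish_carrier_centre from where it was at the start of the episode above 0.03 m).
It fails at once if the narrow carrier is moved more than 30 mm (distance of narrow_carrier_centre from where it was at the start of the episode above 0.03 m).
It fails at once if the oil bottle is moved more than 30 mm or tipped (distance of oil_bottle from where it was at the start of the episode above 0.03 m or angle between oil_bottle's own z axis and vertical above 0.4 rad).
It fails at once if the canister is moved more than 30 mm or tipped (distance of canister from where it was at the start of the episode above 0.03 m or angle between canister's own z axis and vertical above 0.4 rad).
It also fails if it takes over 70 s, if anything falls off the work surface, if the arm or the gripper's body presses on something with over 40 N, if the wrist force passes 120 N, or if a joint passes its speed limit or range.

### The arm

A 6-joint arm with a two-finger parallel gripper is mounted at the origin on a cart in front of the work surface, level with it; the furniture and walls round the work are solid. World frame = base frame: x ahead of the robot, y to its left, z up, the work surface at z = 0. Lengths are in m, angles in rad, forces in N, time in s.
With the tool pointing down it reaches from about 0.25 to 0.725 m from the base axis. Payload 4 kg.
Tool frame: the origin (TCP) lies midway between the tips of the shut fingers; the grasp point (between the pads) lies 19 mm behind it; z points along the fingers, y is the direction in which the jaws open and shut (so a half turn about z gives the same grasp; the last joint's range is limited). The gripper opens to 85 mm and grips with 20 to 120 N. Pads are 22 mm wide; open, the fingers measure 114 mm over their backs; the gripper's body (76 mm by 85 mm) begins 54 mm behind the grasp point. The pads swing forward as they close: fully open they stand 13 mm farther back than shut.
Start: joints at [1.323, 0.241, 0.005, 1.335, 0, 1.571], TCP at [0.123, 0.485, 0.198] pointing down, gripper open.
Joint ranges: [-2.72, 2.72], [-1.05, 1.87], [-1.09, 1.28], [-1.99, 2.15], [-1.42, 1.44], [-3.14, 3.14]. Speed limits (rad/s): [2.79, 2.79, 3.14, 3.14, 3.14, 3.14].

### API

Orientations are given as a unit quaternion [x, y, z, w].
In Python, from workcell import bot, eyes, job gives the robot as it stands.
- The arm moves only by the shell command python3 -m crank 'ROWS'. ROWS is a JSON object of lists of equal length, an entry for each row: "dr": the turn, a rotation vector about the tool's x, y, z in rad, a list of three; "travel": the shift along the tool's x, y, z in m, a list of three; "hand": the finger opening in m, from 0 to 0.0854. In form: {"dr": [[wx, wy, wz], ...], "travel": [[x, y, z], ...], "hand": [hand, ...]}. A call has 1 to 10 rows; each row is the pose to reach, as a shift and turn from the pose commanded when the call began, along the tool's axes at that moment; what a row does not reach only later rows make up. A row lasts 1/8 s, in which the tool goes at most 62.5 mm and 10.7 degrees, less where a joint would pass 70% of its speed; a pose out of reach is approached as far as the arm can. A call with a gripper value outside its range is refused whole. The fingers move at their own pace and stop on an object; the grip force is fixed at half the most. Time passes only in rows, so rows that repeat a pose let the fingers close. It gives the time, the measured TCP pose, the force and the opening at its end, in the units of the state.
- bot.get_obs(): the state, without advancing time (a new reading comes with each control period).
- eyes.camera(name): name is "side" or "top"; returns a dict with "color" (400x640x3 uint8, red, green, blue), "K" (3x3 intrinsics, pixels), "D" ([k1, k2, p1, p2, k3] as OpenCV has them; the pictures are not rectified), "R" (3x3) and "t" (3): a world point X has camera coordinates R X + t. Camera axes: x right, y down, z forward; pixel columns grow to the right and rows downward; lengths in m; the calibration is good to about 2 mm. A picture is of the moment at which its call begins. There is no depth.
- job.job_done(): hands the job in, once; it reports no verdict.
The state is a dict: "clock": time; "joint_pos": joint angles; "joint_vel": joint speeds; "tau": joint torques, N m; "eef_pos": TCP position; "tool_rot": TCP orientation; "ft_force": force on the tool from outside, world axes, zero at the start; "ft_torque": the same for the moment, N m; "grip_width": finger opening in m.
Only numpy, scipy, OpenCV 4.12 (cv2) and the standard library are available. Lean on these libraries where they do the work, as an engineer would, in place of code of your own. Each camera call takes 0.05 s, during which the arm holds its last target.

## Working session

There is one attempt and no reset: what is moved stays moved. The work goes in short steps, Python scripts to look and compute and a shell command to move; the robot and the scene stay as the last step left them, time stands still between calls to the robot, and variables do not carry over. Pictures are saved under pics/ and viewed, and the job is handed in when it is done.

```bash
ls; mkdir -p pics
python3 - <<'E'
from workcell import bot, eyes, job
import cv2
print(bot.get_obs())
for n in ("side","top"):
    c=eyes.camera(n); cv2.imwrite(f"pics/{n}0.png",c["color"][:,:,::-1])
    print(n,c["K"],c["D"],c["R"],c["t"])
E
```

```text
pics
{'clock': 0.0, 'joint_pos': array([1.32299087e+00, 2.41433290e-01, 3.68394338e-03, 1.33519159e+00,
       2.03402486e-05, 1.57081000e+00]), 'joint_vel': array([-0.00031606,  0.00058068, -0.00054453,  0.00052499, -0.00056352,
        0.00048976]), 'tau': array([ 6.05725818e-04, -3.72319043e+01,  2.52407992e+01,  1.72197801e-02,
        2.05357907e-06,  5.56477616e-06]), 'eef_pos': array([0.12245513, 0.48402961, 0.19698752]), 'tool_rot': array([ 1.23592674e-01,  9.92332455e-01, -1.06282847e-03, -1.42606692e-04]), 'ft_force': array([-0.058456  , -0.3498114 ,  0.93452787]), 'ft_torque': array([-0.03931992,  0.01678183,  0.04400241]), 'grip_width': 0.08553347988340779}
side [[419.10351491   0.         318.81528417]
 [  0.         419.10351491 202.5368398 ]
 [  0.           0.           1.        ]] [0.02888489 0.         0.         0.         0.        ] [[-0.98628939 -0.1632996   0.02380101]
 [-0.09642969  0.4532548  -0.88614976]
 [ 0.13391998 -0.87629523 -0.46278733]] [0.54925235 0.08322365 1.07695324]
top [[468.67027053   0.         322.56924654]
 [  0.         468.67027053 194.73297406]
 [  0.           0.           1.        ]] [-0.00129061  0.          0.          0.          0.        ] [[ 0.10741008 -0.99420268  0.00490914]
 [-0.97179265 -0.10602916 -0.21065816]
 [ 0.20995742  0.01785615 -0.97754746]] [0.07665362 0.56275216 1.3780451 ]
```

View pics/side0.png

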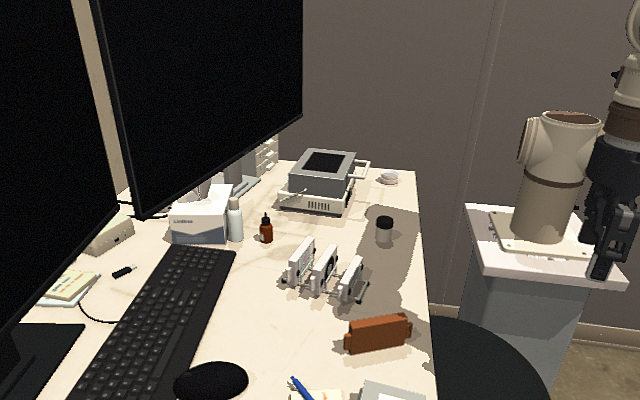

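View pics/top0.png

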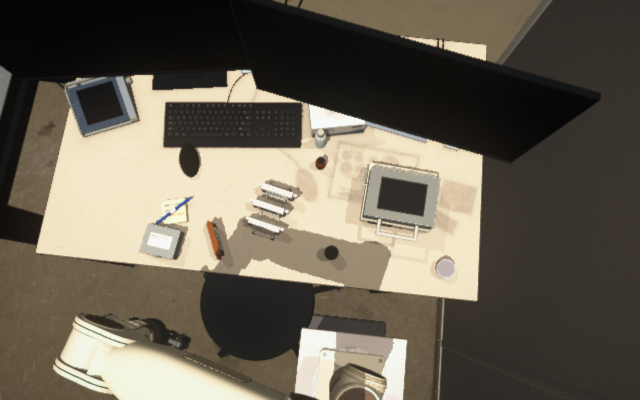

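The side view shows the rack at about (325,270), with three carriers at (301,262), (324,270) and (351,279). The brown look-alike is at (378,333), the scanner at (322,180), the bottle at (266,228) and the canister at (384,230). In the top view the carriers are at (279,190), (270,207) and (266,225), and the scanner is at (400,198). Next I'll take close crops.

Run:
```python
import cv2, numpy as np
s=cv2.imread("pics/side0.png"); t=cv2.imread("pics/top0.png")
def crop(im,x0,y0,x1,y1,k): return cv2.resize(im[y0:y1,x0:x1],None,fx=k,fy=k,interpolation=cv2.INTER_CUBIC)
cv2.imwrite("pics/c1.png",crop(s,270,225,380,310,7))
cv2.imwrite("pics/c2.png",crop(t,235,170,315,245,8))
cv2.imwrite("pics/c3.png",crop(s,265,140,385,220,6))
cv2.imwrite("pics/c4.png",crop(t,345,150,455,245,6))
```

```text
(no output)
```

View pics/c1.png

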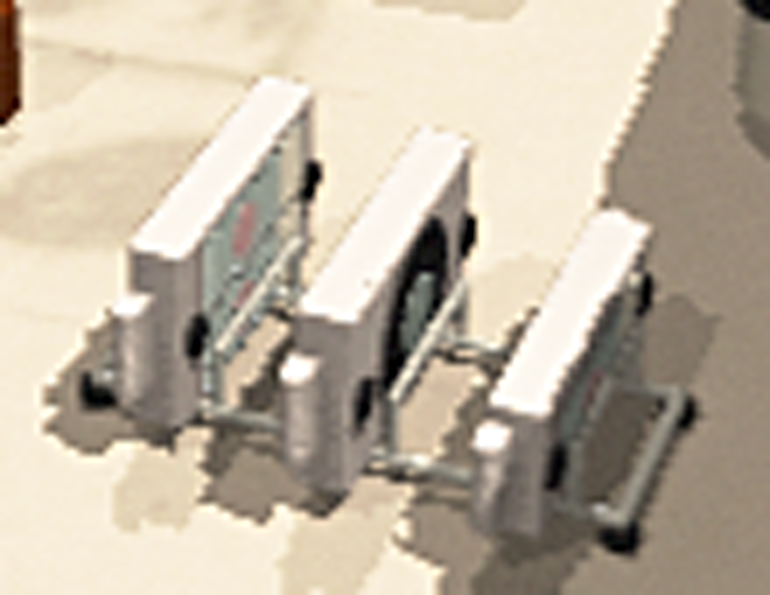

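View pics/c2.png

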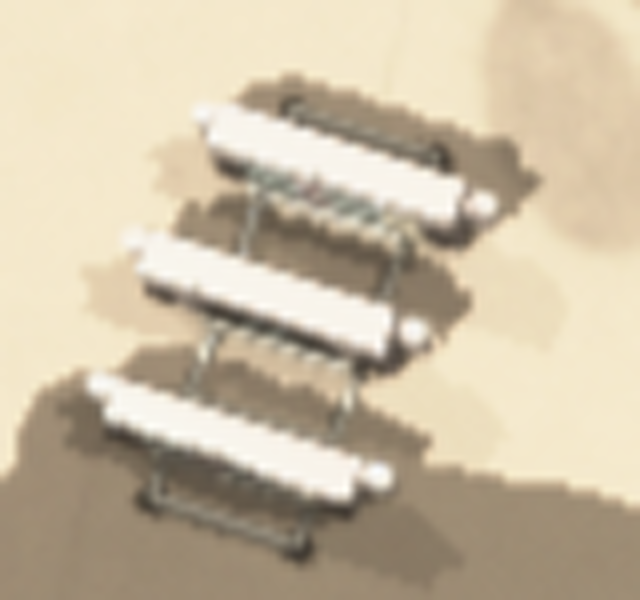

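View pics/c3.png

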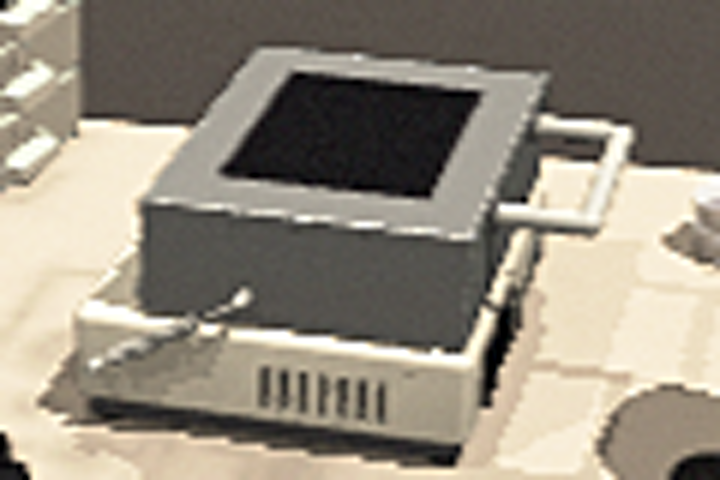

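View pics/c4.png

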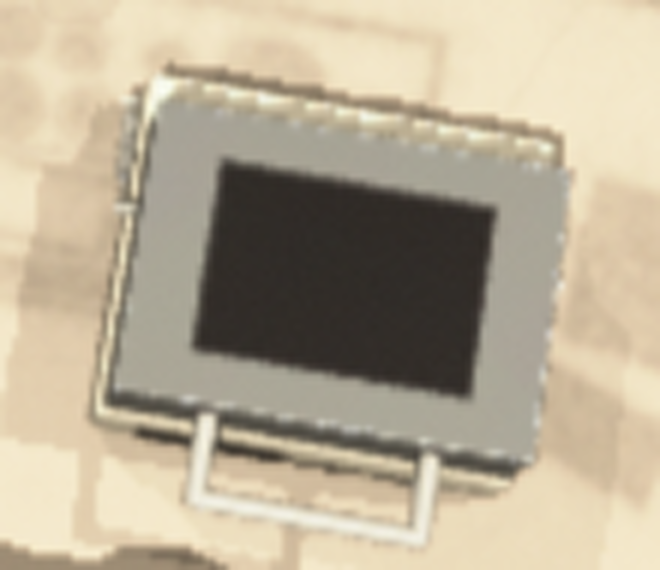

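By the crops, the two-slide carrier is the back one in the rack: two slides with pink marks, full height, side (301,262) and top (279,190). The middle one (324,270) has the round opening and is the dish carrier. The front one (351,279) is lower and is the narrow carrier. The brown look-alike at (378,333) stays where it is. Now I'll fit the poses.

```bash
cat > h.py <<'E'
import numpy as np, cv2, json
from scipy.spatial.transform import Rotation as R
from scipy.optimize import least_squares
from workcell import bot, eyes, job
CAM={'side':dict(K=np.array([[419.10351491,0,318.81528417],[0,419.10351491,202.5368398],[0,0,1]]),D=np.array([0.02888489,0,0,0,0]),
 R=np.array([[-0.98628939,-0.1632996,0.02380101],[-0.09642969,0.4532548,-0.88614976],[0.13391998,-0.87629523,-0.46278733]]),t=np.array([0.54925235,0.08322365,1.07695324])),
'top':dict(K=np.array([[468.67027053,0,322.56924654],[0,468.67027053,194.73297406],[0,0,1]]),D=np.array([-0.00129061,0,0,0,0]),
 R=np.array([[0.10741008,-0.99420268,0.00490914],[-0.97179265,-0.10602916,-0.21065816],[0.20995742,0.01785615,-0.97754746]]),t=np.array([0.07665362,0.56275216,1.3780451]))}
def proj(n,X):
    c=CAM[n]; return cv2.projectPoints(np.asarray(X,float).reshape(-1,1,3),cv2.Rodrigues(c['R'])[0],c['t'],c['K'],c['D'])[0].reshape(-1,2)
def unproj(n,uv,z):
    c=CAM[n]; q=cv2.undistortPoints(np.asarray(uv,float).reshape(-1,1,2),c['K'],c['D']).reshape(-1,2)
    d=np.c_[q,np.ones(len(q))]@c['R']; o=-c['R'].T@c['t']
    s=(z-o[2])/d[:,2]; return o+s[:,None]*d
def T(p,X):
    c,s=np.cos(p[2]),np.sin(p[2]); X=np.asarray(X,float)
    return np.c_[p[0]+c*X[:,0]-s*X[:,1],p[1]+s*X[:,0]+c*X[:,1],X[:,2]]
def fit(obs,p0):
    # obs: {cam:(pts3d local,px)}
    f=lambda p:np.concatenate([(proj(n,T(p,a))-b).ravel() for n,(a,b) in obs.items()])
    r=least_squares(f,p0,loss='soft_l1'); return r.x,np.round(r.fun.reshape(-1,2),1)
def snap(n,name,box=None,k=1):
    im=eyes.camera(n)["color"][:,:,::-1]
    if box: x0,y0,x1,y1=box; im=im[y0:y1,x0:x1]
    im=cv2.resize(np.ascontiguousarray(im),None,fx=k,fy=k,interpolation=cv2.INTER_CUBIC); cv2.imwrite(f"pics/{name}.png",im)
def delta(target,rot=None,cur=None):
    """tool-frame travel, dr from current measured pose to world target pos, rot"""
    o=bot.get_obs(); p,r=(o['eef_pos'],R.from_quat(o['tool_rot'])) if cur is None else cur
    tr=r.inv().apply(np.asarray(target)-p)
    dr=np.zeros(3) if rot is None else (r.inv()*rot).as_rotvec()
    return np.round(tr,4),np.round(dr,4)
def down(yaw):
    """tool z down, jaw axis (tool y) at world heading yaw"""
    y=np.array([np.cos(yaw),np.sin(yaw),0]); z=np.array([0,0,-1.]); x=np.cross(y,z)
    return R.from_matrix(np.c_[x,y,z])
E
python3 - <<'E'
from h import *
# hood, local frame: hinge at origin, x back
f=-.1537; b=f+.150; w=.104
top=[[b,w,.115],[b,-w,.115],[f,-w,.115],[f,w,.115],[-.1977,.0495,.106],[-.1977,-.0495,.106]]
pt=np.array([[165,95],[570,170],[528,462],[108,398],[193,497],[418,540]])/6+[345,150]
sd=[[b,-w,.115],[f,-w,.115],[f,w,.115],[b,w,.115],[-.1977,-.0495,.106],[-.1977,.0495,.106]]
ps=np.array([[260,48],[550,73],[475,237],[145,203],[622,133],[600,220]])/6+[265,140]
print(unproj('top',pt[:4],.115))
for o in ({'top':(top,pt)},{'side':(sd,ps)},{'top':(top,pt),'side':(sd,ps)}):
    p,r=fit(o,[.65,-.1,0]); print('hinge',p.round(4)); print(r.T.tolist())
c,s=np.cos(p[2]),np.sin(p[2]); print('stage',T(p,[[-.078,0,.074]]),'handle',T(p,[[-.1977,0,.106]]))
# carrier local = rack frame dir: x=rack x (back), origin = carrier centre on desk
h=.009;L=.05
tp=[[h,L,.072],[h,-L,.072],[-h,-L,.072],[-h,L,.072]]
px=np.array([[213,105],[467,184],[458,224],[205,147]])/8+[235,170]
sp=[[h,L,.072],[h,-L,.072],[-h,-L,.072],[-h,L,.072],[-h,L,.01]]
sx=np.array([[132,247],[268,80],[315,95],[200,262],[200,418]])/7+[270,225]
for o in ({'top':(tp,px)},{'side':(sp,sx)},{'top':(tp,px),'side':(sp,sx)}):
    p,r=fit(o,[.5,.2,-.2]); print('carrier',p.round(4)); print(r.T.tolist())
print(unproj('top',[[331,247],[320,158]],.06))
E
```

```text
[[ 0.64335357 -0.00292035  0.115     ]
 [ 0.62679998 -0.20585017  0.115     ]
 [ 0.47873121 -0.1935918   0.115     ]
 [ 0.48799152  0.01166108  0.115     ]]
hinge [ 0.6381 -0.1032 -0.074 ]
[[-1.3, 0.3, 0.6, 0.1, 1.6, -2.3], [0.3, 0.1, 0.6, -1.5, 0.5, -0.5]]
hinge [ 0.6359 -0.096  -0.0584]
[[-0.3, -0.0, 0.9, -0.4, 0.3, -0.4], [-0.9, -0.1, 0.3, -0.4, 0.9, -0.1]]
hinge [ 0.637  -0.1015 -0.0667]
[[-1.9, -0.3, 0.4, -0.2, 1.4, -2.4, -0.1, 0.0, 0.3, -0.6, 0.1, -0.9], [0.8, 0.1, 0.7, -0.9, 1.0, -0.3, -1.5, -0.6, -0.4, -1.3, 0.3, -0.7]]
stage [[ 0.55919608 -0.09626968  0.074     ]] handle [[ 0.43976264 -0.08828567  0.106     ]]
carrier [ 0.5463  0.2762 -0.1921]
[[0.7, 0.1, -0.6, -0.2], [0.0, -0.4, 0.1, 0.2]]
carrier [ 0.5445  0.2823 -0.1823]
[[0.8, -0.3, 0.7, -0.5, -0.5], [0.2, -0.9, -1.4, 0.0, 2.8]]
carrier [ 0.5456  0.2781 -0.1833]
[[-0.0, -0.5, -1.2, -0.9, 0.8, -0.4, 0.6, -0.6, -0.6], [0.3, -0.4, 0.2, 0.5, -1.1, -2.0, -2.5, -1.2, 1.4]]
[[0.39463826 0.09462948 0.06      ]
 [0.66682693 0.15750107 0.06      ]]
```

Run:
```python
from h import *
print(delta([.44,-.088,.19],down(-.067)))
```

```text
(array([-0.4482, -0.4767,  0.008 ]), array([-1.60e-03,  1.30e-03,  1.39e+00]))
```

```bash
python3 -m crank '{"travel":[[-0.02,-0.02,0],[-0.06,-0.06,0],[-0.1,-0.105,0],[-0.14,-0.15,0],[-0.18,-0.195,0],[-0.22,-0.235,0],[-0.26,-0.275,0],[-0.3,-0.32,0],[-0.34,-0.36,0],[-0.37,-0.39,0]],"dr":[[0,0,0.06],[0,0,0.18],[0,0,0.3],[0,0,0.43],[0,0,0.55],[0,0,0.68],[0,0,0.8],[0,0,0.92],[0,0,1.04],[0,0,1.14]],"hand":[0.045,0.045,0.045,0.045,0.045,0.045,0.045,0.045,0.045,0.045]}'
python3 - <<'E'
from h import *
print(bot.get_obs()['joint_pos'])
print(delta([.44,-.088,.17],down(-.067)))
E
```

```text
clock: 1.35
eef_pos: [0.3862, 0.0137, 0.1977]
tool_rot: [0.642, 0.767, -0.0, -0.0]
ft_force: [1.1, 1.5, 0.4]
grip_width: 0.0448
[ 3.55638162e-02  1.50957532e-02 -2.58165333e-01  1.29761387e+00
  2.63303188e-06  1.42877443e+00]
(array([-0.1096,  0.035 ,  0.0277]), array([-1.000e-04, -0.000e+00,  2.446e-01]))
```

```bash
python3 -m crank '{"travel":[[-0.04,0.013,0.01],[-0.08,0.025,0.02],[-0.11,0.035,0.028],[-0.11,0.035,0.028],[-0.11,0.035,0.028]],"dr":[[0,0,0.1],[0,0,0.18],[0,0,0.245],[0,0,0.245],[0,0,0.245]],"hand":[0.045,0.045,0.045,0.045,0.045]}'
python3 - <<'E'
from h import *
snap('side','s1',(255,110,415,230),5); snap('top','t1',(340,150,460,270),5)
print(bot.get_obs()['joint_pos'])
print(proj('side',[bot.get_obs()['eef_pos']]),proj('top',[bot.get_obs()['eef_pos']]))
E
```

```text
clock: 1.98
eef_pos: [0.4394, -0.0855, 0.1696]
tool_rot: [0.729, 0.685, -0.0, -0.001]
ft_force: [-0.6, 0.3, -0.5]
grip_width: 0.0451
[-1.91323895e-01  1.53079565e-01 -1.78424381e-01  1.23942890e+00
  2.33514898e-04  1.44000034e+00]
[[368.31036194 147.49804636]] [[397.87735663 233.82282885]]
```

View pics/s1.png

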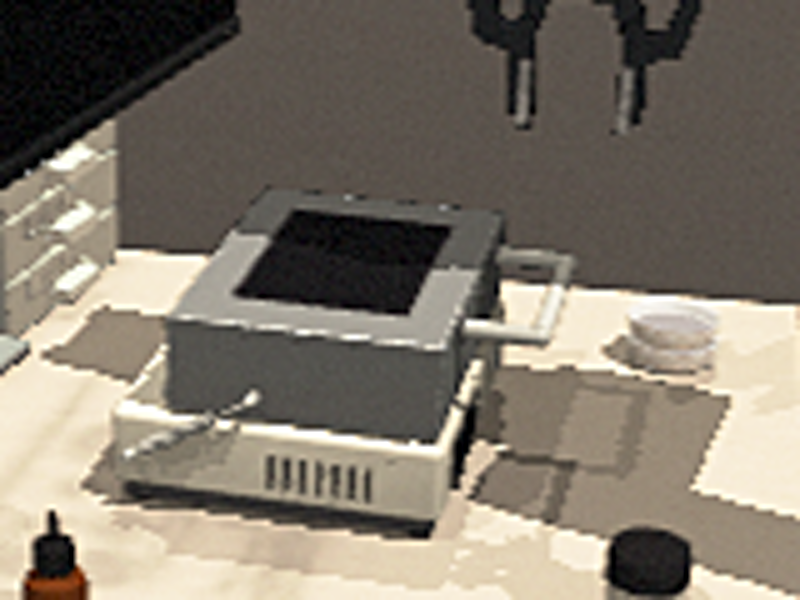

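View pics/t1.png

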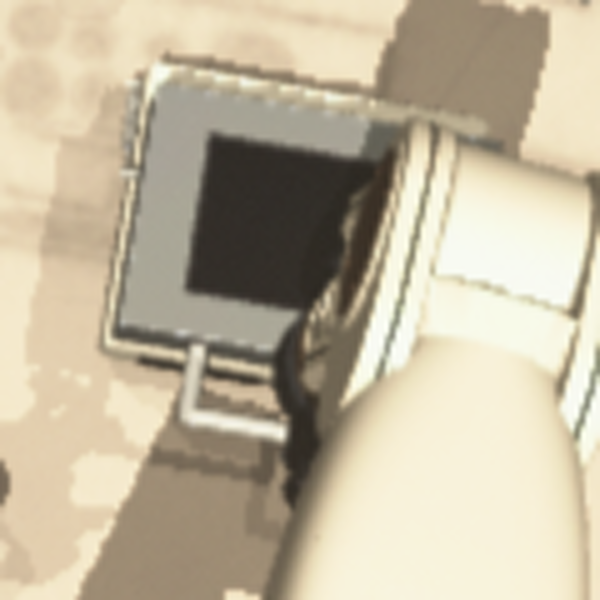

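Run:
```python
from h import *
print(proj('side',[[.1225,.484,.197]]),proj('top',[[.1225,.484,.197]]))
o=bot.get_obs(); print(o['eef_pos'],o['clock'])
print(proj('side',[o['eef_pos'],o['eef_pos']+[0,0,.019],o['eef_pos']+[0,0,.03]]))
im=cv2.imread('pics/side0.png'); cv2.imwrite('pics/c5.png',cv2.resize(im[150:300,560:640],None,fx=4,fy=4,interpolation=cv2.INTER_CUBIC))
snap('side','s1b',(320,60,420,190),6)
```

```text
[[578.61290009 287.80576664]] [[172.60374872 329.51589753]]
[ 0.43969639 -0.085086    0.17010871] 2.075
[[368.31036194 147.49804636]
 [368.87378012 140.76871219]
 [369.20444172 136.82307533]]
```

View pics/c5.png

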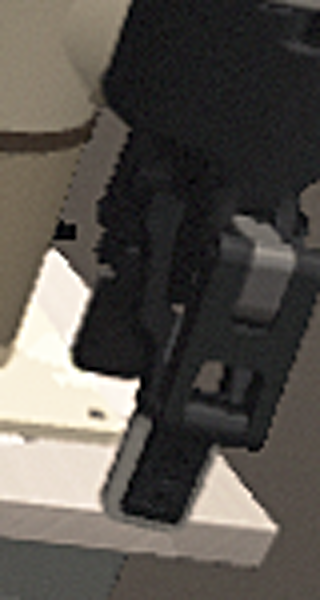

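View pics/s1b.png

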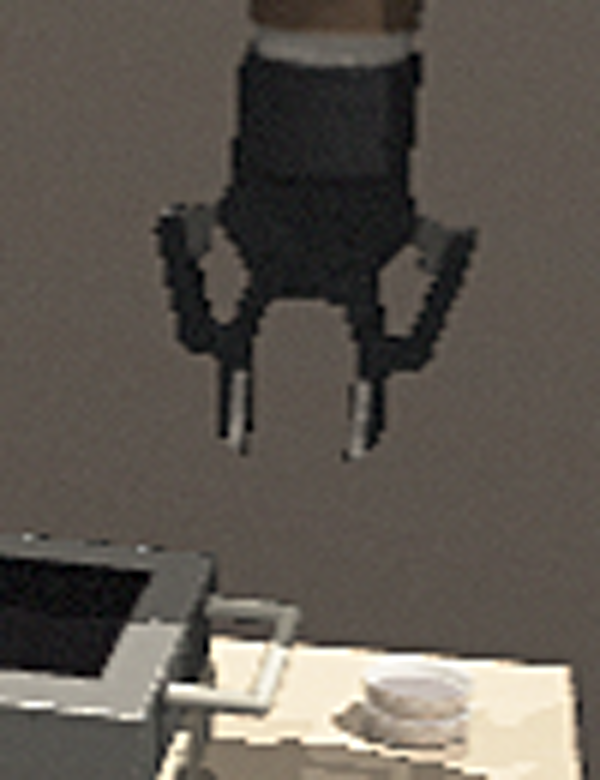

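Run:
```python
from h import *
print(proj('side',[[.133,.5255,.210],[.112,.4425,.210]]))
o=bot.get_obs()['eef_pos']
for d in (.0225,-.0225): print(proj('side',[o+[d,0,.006],o+[d,0.011,.006],o+[d,-0.011,.006],o+[d,0,.03]]))
```

```text
[[585.38180302 299.35345772]
 [578.26062549 263.21927127]]
[[360.08407976 144.70794883]
 [359.76592419 146.07649065]
 [360.39690659 143.36240363]
 [360.71450139 136.16296611]]
[[376.85557148 146.00109518]
 [376.67994136 147.38854328]
 [377.02826562 144.63709074]
 [377.65983245 137.42086594]]
```

The side view shows the fingertips at (359,136) and (379,136), about 8 px (25 mm) above where the TCP should be. I'll shut the fingers and look again before moving down.

```bash
python3 -m crank '{"travel":[[0,0,0],[0,0,0],[0,0,0],[0,0,0],[0,0,0],[0,0,0]],"dr":[[0,0,0],[0,0,0],[0,0,0],[0,0,0],[0,0,0],[0,0,0]],"hand":[0,0,0,0,0,0]}'
python3 - <<'E'
from h import *
snap('side','s2',(320,60,420,190),6)
o=bot.get_obs()['eef_pos']; print(o,(proj('side',[o,o+[0,0,.019],o+[0,0,.073]])-[320,60])*6)
E
```

```text
clock: 2.88
eef_pos: [0.4401, -0.0859, 0.1699]
tool_rot: [0.729, 0.685, -0.0, -0.0]
ft_force: [-0.3, 0.1, 0.5]
grip_width: -0.0002
[ 0.44010726 -0.0859686   0.16987547] [[289.02363126 524.74405984]
 [292.39465853 484.39979684]
 [302.30182305 366.10604708]]
```

View pics/s2.png

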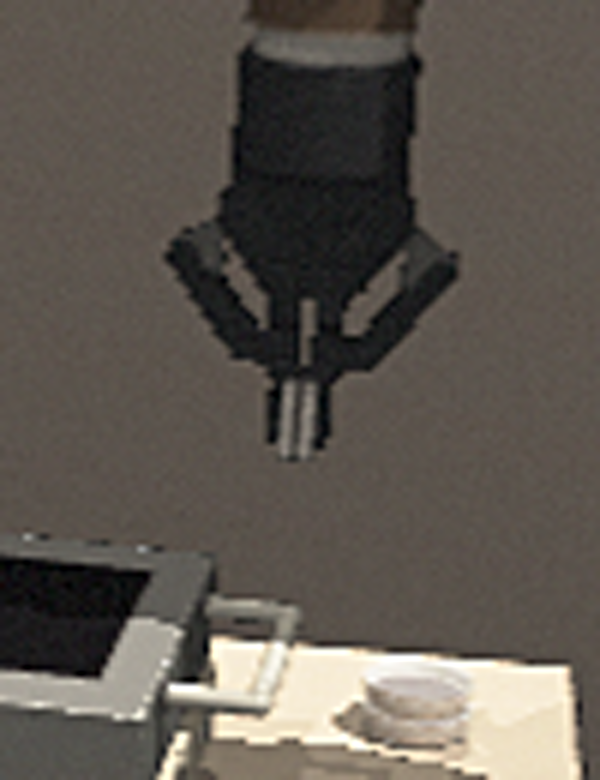

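Run:
```python
from h import *
def tri(pt,ps):
    P=[];q=[]
    for n,p in (('top',pt),('side',ps)):
        c=CAM[n];P.append(np.c_[c['R'],c['t']]);q.append(cv2.undistortPoints(np.array(p,float).reshape(-1,1,2),c['K'],c['D']).reshape(-1,2).T)
    X=cv2.triangulatePoints(P[0],P[1],q[0],q[1]);return (X[:3]/X[3]).T
pt=np.array([[165,95],[570,170],[528,462],[108,398],[193,497],[418,540]])/6+[345,150]
ps=np.array([[145,203],[260,48],[550,73],[475,237],[600,220],[622,133]])/6+[265,140]
print(tri(pt,ps).round(4))
px=np.array([[213,105],[467,184],[458,224],[205,147]])/8+[235,170]
sx=np.array([[132,247],[268,80],[315,95],[200,262]])/7+[270,225]
print(tri(px,sx).round(4))
```

```text
[[ 0.6425 -0.0036  0.1091]
 [ 0.6274 -0.2072  0.1096]
 [ 0.4778 -0.1938  0.1136]
 [ 0.4899  0.0115  0.113 ]
 [ 0.4429 -0.0343  0.1066]
 [ 0.4369 -0.1451  0.104 ]]
[[0.565  0.3261 0.0695]
 [0.545  0.226  0.0663]
 [0.5297 0.2278 0.0638]
 [0.5468 0.327  0.0681]]
```

Both cameras agree with the object heights: the hood top triangulates to 0.109–0.114 m and the carrier tops to 0.064–0.070 m. Even so, the tip at crop (297,460) looks about 30 mm above the reported TCP. I'll go down straddling the bar, which is safe either way, and look again.

```bash
python3 -m crank '{"travel":[[0,0,0],[0,0,0],[0,0,0.01],[0,0,0.03],[0,0,0.05],[0,0,0.06],[0,0,0.06]],"dr":[[0,0,0],[0,0,0],[0,0,0],[0,0,0],[0,0,0],[0,0,0],[0,0,0]],"hand":[0.045,0.045,0.045,0.045,0.045,0.045,0.045]}'
python3 - <<'E'
from h import *
snap('side','s3',(320,60,420,190),6)
o=bot.get_obs()['eef_pos']; print(o,(proj('side',[o,o+[0,0,.019],o+[0,0,.073]])-[320,60])*6)
E
```

```text
clock: 3.8
eef_pos: [0.4394, -0.0858, 0.1091]
tool_rot: [0.729, 0.685, -0.001, -0.001]
ft_force: [0.0, 1.4, 0.5]
grip_width: 0.0448
[ 0.44004834 -0.08588234  0.10983261] [[278.85473296 648.21295743]
 [282.051715   609.82259913]
 [291.43673847 497.37469922]]
```

View pics/s3.png

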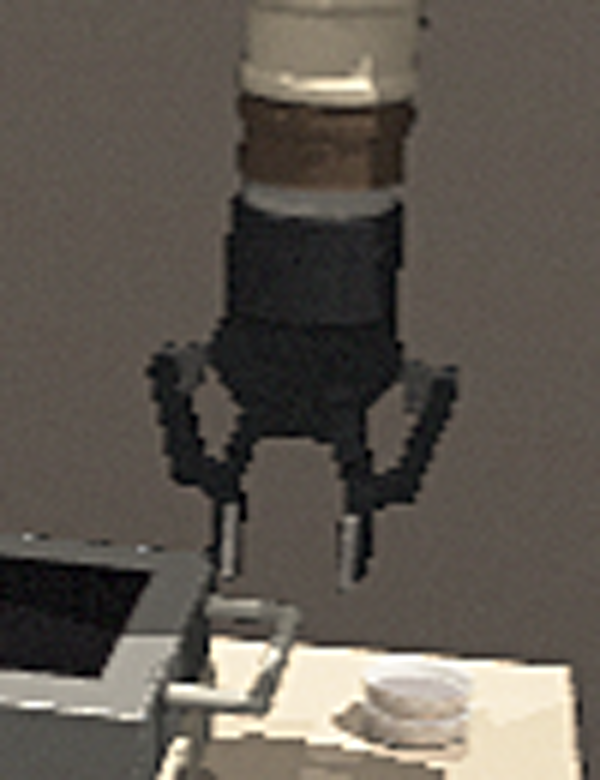

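Run:
```python
from h import *
snap('top','t3',(340,150,460,270),6)
o=bot.get_obs()['eef_pos']; print(o,(proj('top',[o,o+[0,0,.073]])-[340,150])*6)
```

```text
[ 0.44051387 -0.08598496  0.11030125] [[329.22666718 517.41924745]
 [354.00828314 497.67077952]]
```

View pics/t3.png

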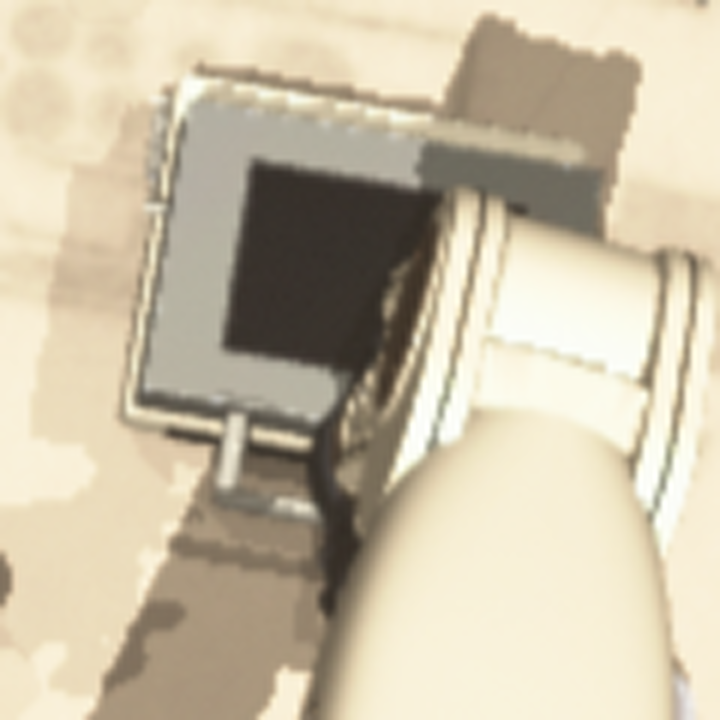

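Run:
```python
from h import *
im=cv2.imread('pics/top0.png')[290:380,110:210]; im=cv2.resize(im,None,fx=7,fy=7,interpolation=cv2.INTER_CUBIC)
t=np.array([.1225,.484,.197]); j=np.array([np.cos(1.323),np.sin(1.323),0])
for d,c in ((0,(0,0,255)),(.0427,(0,255,0)),(-.0427,(0,255,0))):
  for z in (0.013,.05,.073,.12):
    q=(proj('top',[t+j*d+[0,0,z]])[0]-[110,290])*7; cv2.circle(im,tuple(int(v) for v in q),4,c,-1)
im=cv2.convertScaleAbs(im,alpha=1.3,beta=20)
cv2.imwrite('pics/c6.png',im)
im=cv2.imread('pics/side0.png')[100:300,560:640]; im=cv2.resize(im,None,fx=3.9,fy=3,interpolation=cv2.INTER_CUBIC)
for d,c in ((0,(0,0,255)),(.0427,(0,255,0)),(-.0427,(0,255,0))):
  for z in (0.013,.05,.073,.12):
    q=(proj('side',[t+j*d+[0,0,z]])[0]-[560,100])*[3.9,3]; cv2.circle(im,tuple(int(v) for v in q),4,c,-1)
cv2.imwrite('pics/c7.png',cv2.convertScaleAbs(im,alpha=1.3,beta=20))
```

```text
(no output)
```

View pics/c6.png

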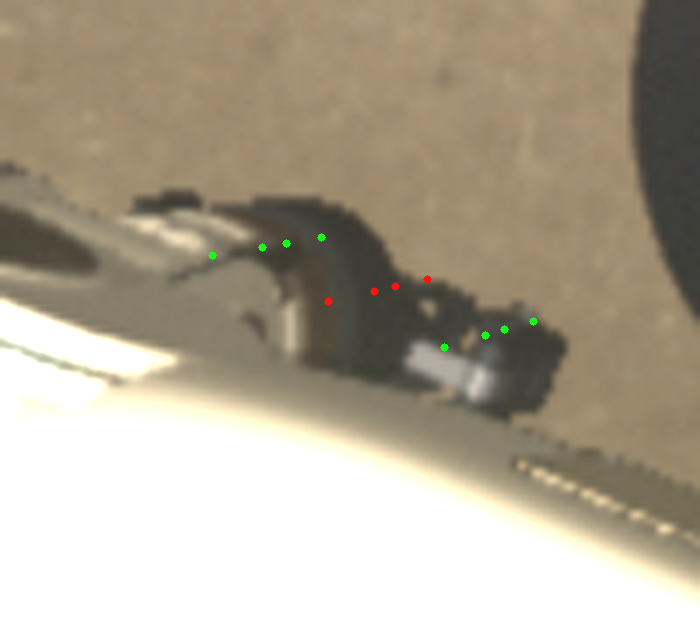

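View pics/c7.png

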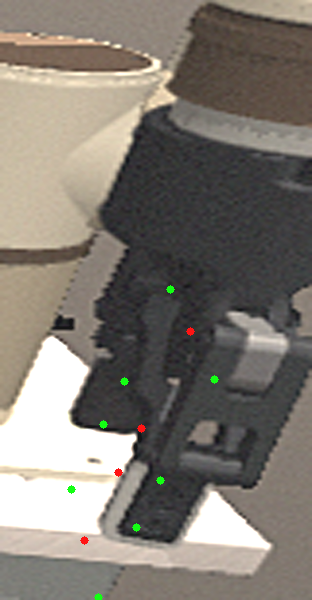

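The initial crops show the same thing: projected TCP in red, fingers in green, drawn hand displaced. The visible hand sits about 25–30 mm higher than reported, with a smaller sideways shift. I'll step down in small moves with force checks to see which is true.

```bash
python3 -m crank '{"travel":[[0,0,0.008],[0,0,0.016],[0,0,0.024],[0,0,0.024]],"dr":[[0,0,0],[0,0,0],[0,0,0],[0,0,0]],"hand":[0.045,0.045,0.045,0.045]}'
python3 - <<'E'
from h import *
snap('side','s4',(320,60,420,190),6)
print(bot.get_obs()['eef_pos'],bot.get_obs()['ft_force'])
E
```

```text
clock: 4.4
eef_pos: [0.4393, -0.0857, 0.085]
tool_rot: [0.729, 0.685, -0.001, -0.001]
ft_force: [0.6, -0.1, -0.3]
grip_width: 0.0453
[ 0.43970357 -0.08582468  0.08544399] [0.82697232 0.46433281 0.30207728]
```

View pics/s4.png

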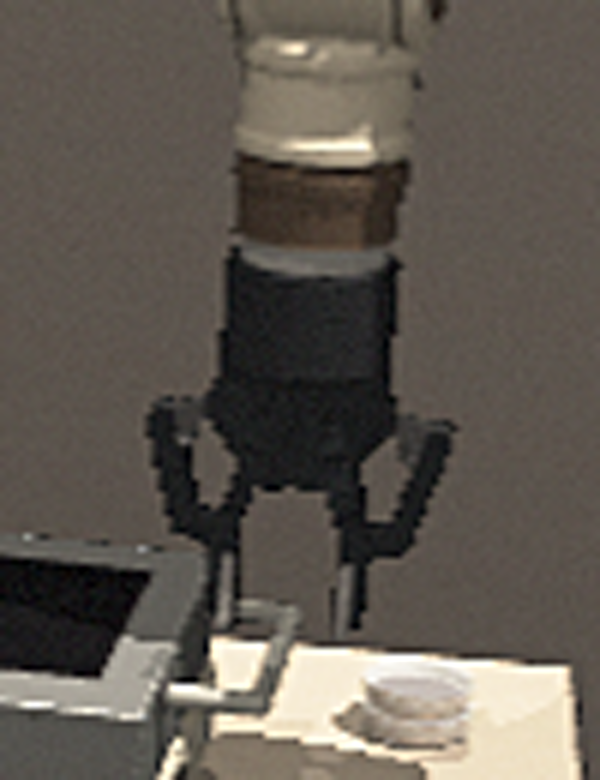

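Run:
```python
from h import *
im=eyes.camera('side')["color"][140:190,345:395,::-1]
im=cv2.convertScaleAbs(np.ascontiguousarray(im),alpha=1.6,beta=30)
cv2.imwrite('pics/s5.png',cv2.resize(im,None,fx=12,fy=12,interpolation=cv2.INTER_NEAREST))
```

```text
(no output)
```

View pics/s5.png

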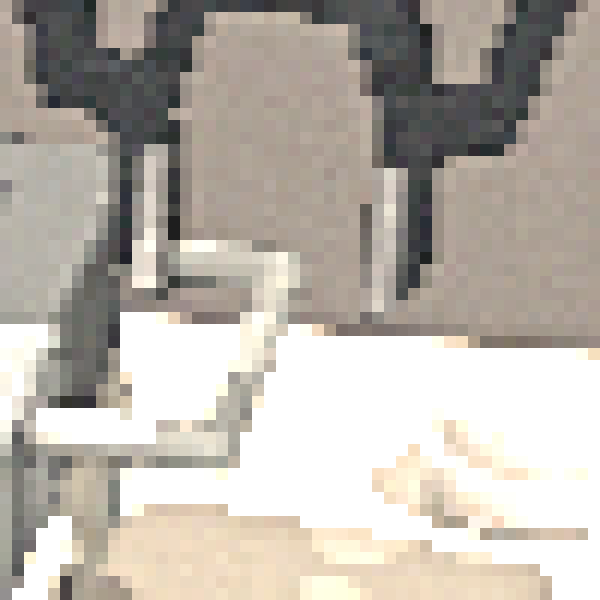

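The pads at (352–357, 150–165) pass in front of the far handle leg, so the hand really is above the bar and within its length. The visible tips are about 32 mm behind the reported TCP along the tool axis. I'll go down another 30 mm, to a reported z of about 0.055.

```bash
python3 -m crank '{"travel":[[0,0,0.006],[0,0,0.012],[0,0,0.018],[0,0,0.024],[0,0,0.029],[0,0,0.029]],"dr":[[0,0,0],[0,0,0],[0,0,0],[0,0,0],[0,0,0],[0,0,0]],"hand":[0.045,0.045,0.045,0.045,0.045,0.045]}'
python3 - <<'E'
from h import *
im=eyes.camera('side')["color"][125:195,335:405,::-1]
im=cv2.convertScaleAbs(np.ascontiguousarray(im),alpha=1.5,beta=20)
cv2.imwrite('pics/s6.png',cv2.resize(im,None,fx=8,fy=8,interpolation=cv2.INTER_NEAREST))
E
```

```text
clock: 5.25
eef_pos: [0.4397, -0.0858, 0.0564]
tool_rot: [0.729, 0.685, -0.0, -0.0]
ft_force: [0.7, -0.4, -0.9]
grip_width: 0.0447
```

View pics/s6.png

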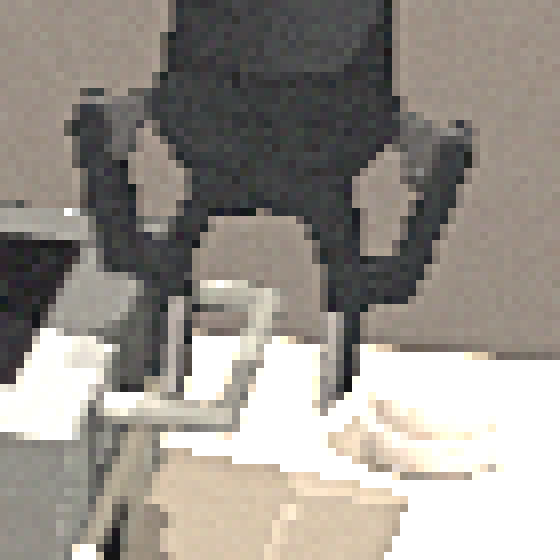

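The pads at crop columns 172 and 332 now straddle the bar at its middle (about (253,350)), so the 32 mm offset is real. Closing on the bar.

```bash
python3 -m crank '{"travel":[[0,0,0],[0,0,0],[0,0,0],[0,0,0],[0,0,0],[0,0,0]],"dr":[[0,0,0],[0,0,0],[0,0,0],[0,0,0],[0,0,0],[0,0,0]],"hand":[0.005,0.005,0.005,0.005,0.005,0.005]}'
python3 - <<'E'
from h import *
im=eyes.camera('side')["color"][125:195,335:405,::-1]
im=cv2.convertScaleAbs(np.ascontiguousarray(im),alpha=1.5,beta=20)
cv2.imwrite('pics/s7.png',cv2.resize(im,None,fx=8,fy=8,interpolation=cv2.INTER_NEAREST))
print(bot.get_obs()['joint_pos'].round(3))
E
```

```text
clock: 6.05
eef_pos: [0.442, -0.0861, 0.0574]
tool_rot: [0.729, 0.685, 0.001, 0.001]
ft_force: [4.3, -0.4, -3.3]
grip_width: 0.0088
[-0.193  0.259 -0.364  0.944  0.     1.44 ]
```

View pics/s7.png

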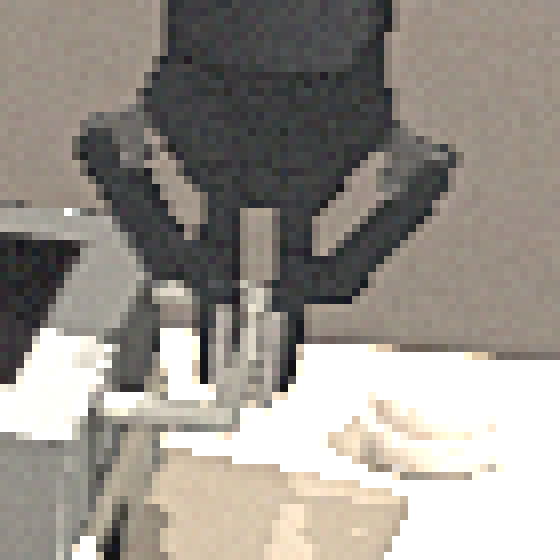

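Gripped at 8.8 mm. Working out the arc waypoints in tool axes (tool y is scanner x, tool z is down).

Run:
```python
import numpy as np
r=.203;a0=np.arcsin(.046/r)
for t in (.05,.12,.2,.3,.4,.5,.6,.7,.8,.9,1.0,1.1,1.2,1.25): print(t,np.round([r*(np.cos(a0)-np.cos(a0+t)),-r*(np.sin(a0+t)-np.sin(a0))],3))
```

```text
0.05 [ 0.003 -0.01 ]
0.12 [ 0.007 -0.023]
0.2 [ 0.013 -0.038]
0.3 [ 0.022 -0.056]
0.4 [ 0.034 -0.073]
0.5 [ 0.046 -0.089]
0.6 [ 0.061 -0.104]
0.7 [ 0.076 -0.117]
0.8 [ 0.093 -0.128]
0.9 [ 0.111 -0.137]
1.0 [ 0.13  -0.145]
1.1 [ 0.149 -0.151]
1.2 [ 0.169 -0.155]
1.25 [ 0.179 -0.156]
```

```bash
python3 -m crank '{"travel":[[0,0.005,-0.01],[0,0.01,-0.023],[0,0.016,-0.038],[0,0.025,-0.056],[0,0.036,-0.073],[0,0.049,-0.089],[0,0.064,-0.104],[0,0.079,-0.117],[0,0.095,-0.128],[0,0.095,-0.128]],"dr":[[0,0,0],[0,0,0],[0,0,0],[0,0,0],[0,0,0],[0,0,0],[0,0,0],[0,0,0],[0,0,0],[0,0,0]],"hand":[0.005,0.005,0.005,0.005,0.005,0.005,0.005,0.005,0.005,0.005]}'
python3 - <<'E'
from h import *
snap('side','s8',(255,80,415,230),4)
E
```

```text
clock: 7.35
eef_pos: [0.5334, -0.0927, 0.1886]
tool_rot: [0.729, 0.685, -0.001, 0.0]
ft_force: [-10.0, -1.0, 12.7]
grip_width: 0.0084
```

View pics/s8.png

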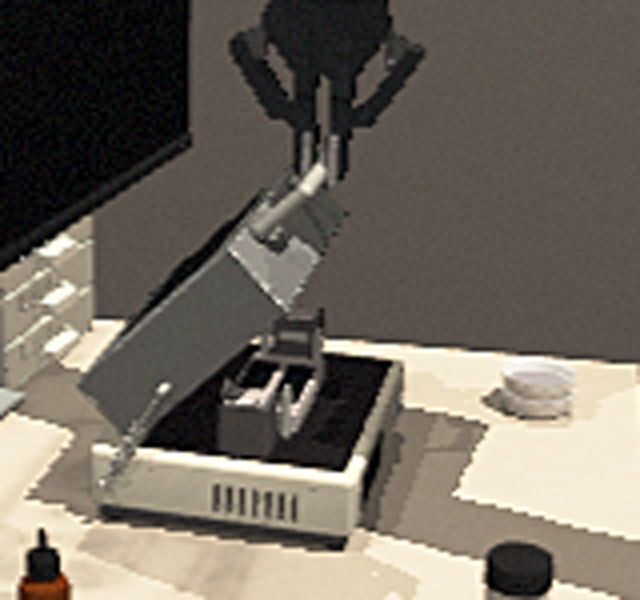

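The hood follows at about 0.8 rad, with the bar held at crop (315,180). Continuing past the over-centre point.

```bash
python3 -m crank '{"travel":[[0,0.008,-0.006],[0,0.017,-0.012],[0,0.026,-0.017],[0,0.036,-0.021],[0,0.046,-0.025],[0,0.055,-0.027],[0,0.065,-0.029],[0,0.074,-0.031],[0,0.074,-0.031]],"dr":[[0,0,0],[0,0,0],[0,0,0],[0,0,0],[0,0,0],[0,0,0],[0,0,0],[0,0,0],[0,0,0]],"hand":[0.005,0.005,0.005,0.005,0.005,0.005,0.005,0.005,0.005]}'
python3 - <<'E'
from h import *
snap('side','s9',(255,50,415,200),4)
print(bot.get_obs()['joint_pos'].round(3))
E
```

```text
clock: 8.52
eef_pos: [0.61, -0.0981, 0.2174]
tool_rot: [0.729, 0.684, -0.0, 0.002]
ft_force: [-1.1, -5.0, 3.3]
grip_width: 0.0083
[-0.158  0.475  0.394  1.487 -0.003  1.476]
```

View pics/s9.png

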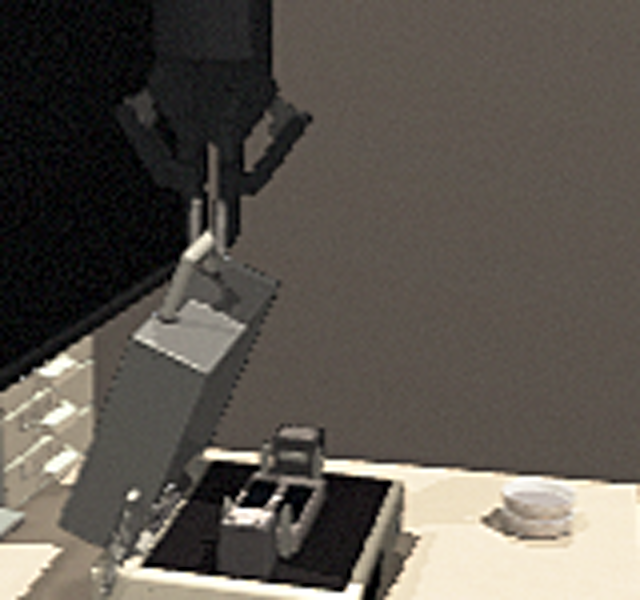

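```bash
python3 -m crank '{"travel":[[0,0,0],[0,0,0],[0,0.005,-0.015],[0,0.005,-0.035],[0,0,-0.05],[0,-0.04,-0.05],[0,-0.08,-0.05],[0,-0.12,-0.05],[0,-0.12,-0.05]],"dr":[[0,0,0],[0,0,0],[0,0,0],[0,0,0],[0,0,0],[0,0,0],[0,0,0],[0,0,0],[0,0,0]],"hand":[0.035,0.035,0.035,0.035,0.035,0.035,0.035,0.035,0.035]}'
python3 - <<'E'
from h import *
snap('side','s10',(255,50,415,200),4)
E
```

```text
clock: 9.7
eef_pos: [0.486, -0.0883, 0.2666]
tool_rot: [0.729, 0.685, -0.0, -0.0]
ft_force: [0.1, -0.2, 0.8]
grip_width: 0.0352
```

View pics/s10.png

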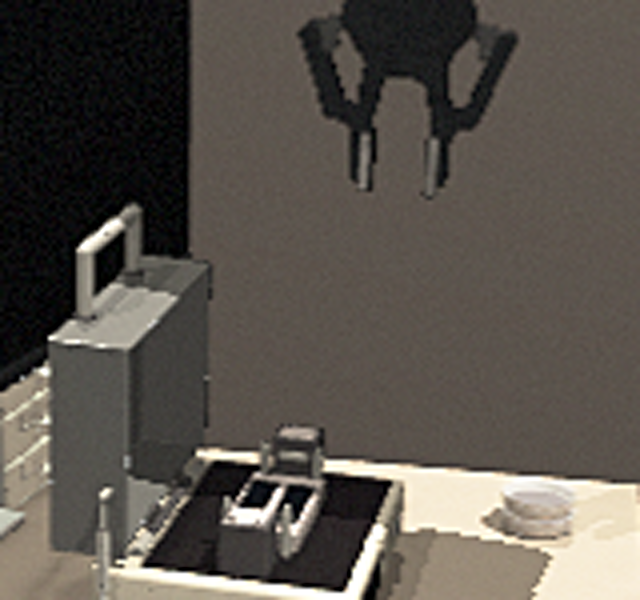

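The hood is open at its stop: upright at crop (130,420), handle on top, nothing touching it. Next, to above the two-slide carrier in the back slot.

Run:
```python
from h import *
print(delta([.545,.278,.12],down(-.185)))
```

```text
(array([0.3694, 0.0341, 0.1469]), array([ 0.0011, -0.0004,  0.123 ]))
```

```bash
python3 -m crank '{"travel":[[0.03,0.003,0],[0.08,0.008,0.01],[0.13,0.012,0.03],[0.18,0.017,0.05],[0.23,0.021,0.07],[0.28,0.026,0.09],[0.33,0.03,0.12],[0.36,0.033,0.14],[0.369,0.034,0.147],[0.369,0.034,0.147]],"dr":[[0,0,0.01],[0,0,0.03],[0,0,0.05],[0,0,0.07],[0,0,0.09],[0,0,0.1],[0,0,0.11],[0,0,0.123],[0,0,0.123],[0,0,0.123]],"hand":[0.04,0.04,0.04,0.04,0.04,0.04,0.04,0.04,0.04,0.04]}'
python3 - <<'E'
from h import *
snap('side','s11',(255,180,385,310),6); snap('top','t11',(230,150,330,250),6)
o=bot.get_obs()['eef_pos']; print(o)
print((proj('side',[o+[0,0,.032],[.5456,.278,.072]])-[255,180])*6,(proj('top',[o+[0,0,.032],[.5456,.278,.072]])-[230,150])*6)
E
```

```text
clock: 11.0
eef_pos: [0.5459, 0.2775, 0.1181]
tool_rot: [0.769, 0.639, -0.001, -0.0]
ft_force: [-0.1, -0.7, 0.2]
grip_width: 0.0396
[0.54653365 0.27658243 0.11975122]
[[288.78633363 199.50411047]
 [289.10653661 402.63556861]] [[266.01028112 206.59236807]
 [278.0383282  244.55430832]]
```

View pics/s11.png

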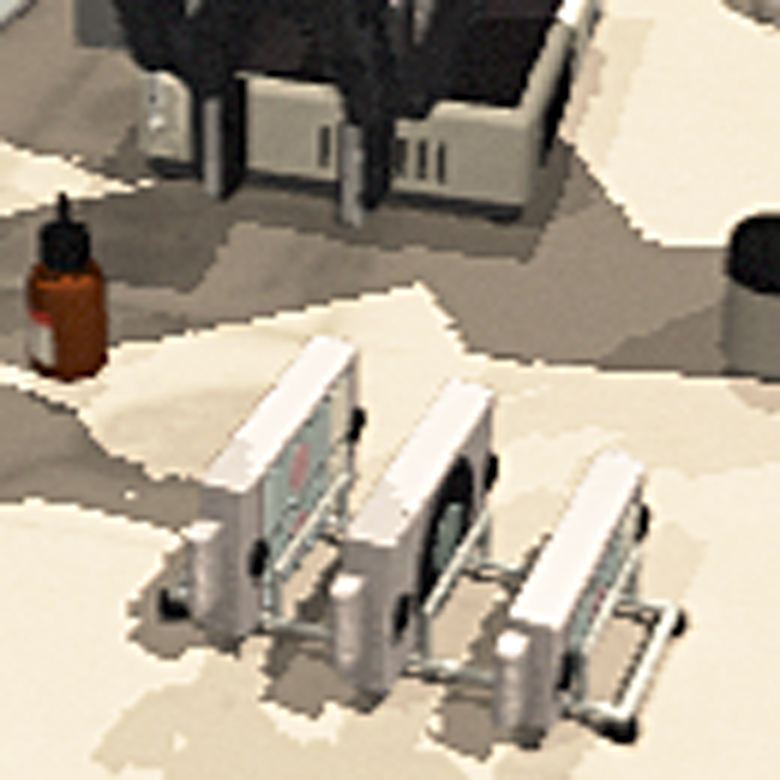

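View pics/t11.png

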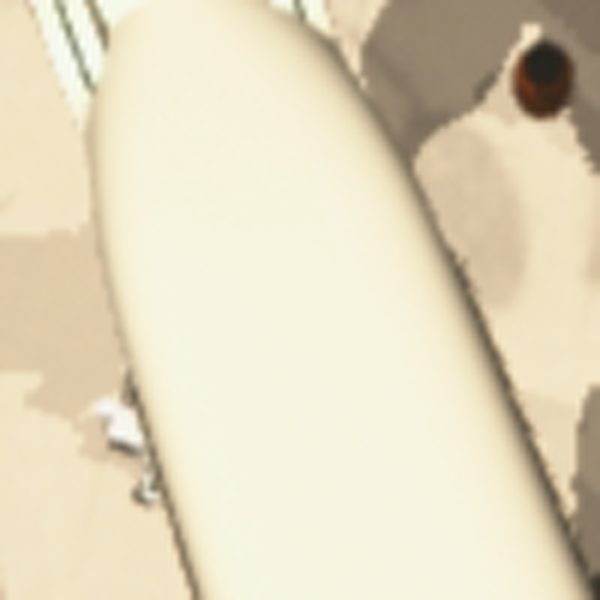

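The tips straddle the carrier line: (213,195) and (350,220), with the carrier top centre at (289,403) in the crop. Going part way down.

```bash
python3 -m crank '{"travel":[[0,0,0.01],[0,0,0.025],[0,0,0.04],[0,0,0.055],[0,0,0.07],[0,0,0.07]],"dr":[[0,0,0],[0,0,0],[0,0,0],[0,0,0],[0,0,0],[0,0,0]],"hand":[0.04,0.04,0.04,0.04,0.04,0.04]}'
python3 - <<'E'
from h import *
snap('side','s12',(265,210,365,310),7)
o=bot.get_obs()['eef_pos']; print(o)
E
```

```text
clock: 11.85
eef_pos: [0.5444, 0.2766, 0.0468]
tool_rot: [0.769, 0.639, -0.002, -0.0]
ft_force: [-0.4, 0.0, 0.1]
grip_width: 0.0397
[0.54522078 0.2770005  0.04792946]
```

View pics/s12.png

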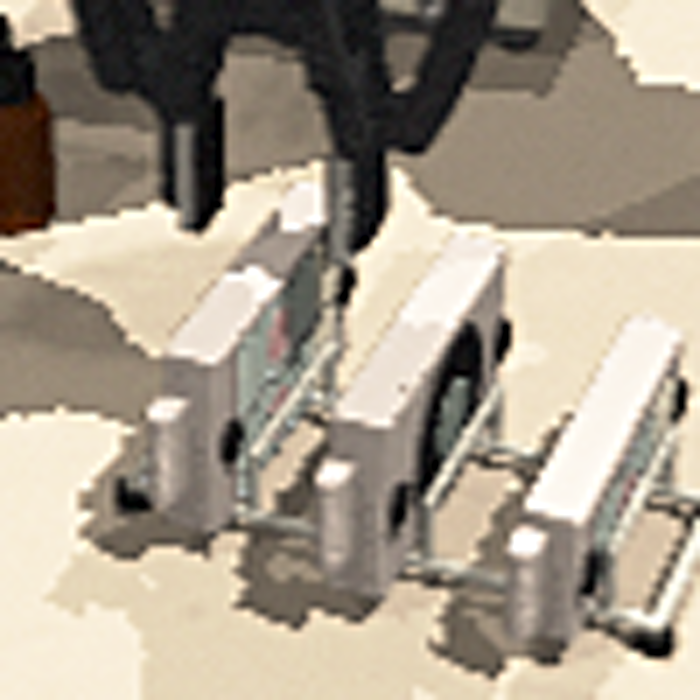

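Run:
```python
from h import *
j=np.array([np.cos(-.185),np.sin(-.185),0]);l=np.array([-j[1],j[0],0])
for z in (.047,.07,.08):
  for lo in (0,-.03,-.05):
    print(z,lo,((proj('side',[np.array([.545,.277,z])+j*s+l*lo for s in (.02,-.02)])-[265,210])*7).round().tolist())
```

```text
0.047 0 [[208.0, 313.0], [331.0, 342.0]]
0.047 -0.03 [[246.0, 262.0], [366.0, 289.0]]
0.047 -0.05 [[270.0, 230.0], [388.0, 256.0]]
0.07 0 [[208.0, 250.0], [333.0, 278.0]]
0.07 -0.03 [[246.0, 200.0], [368.0, 226.0]]
0.07 -0.05 [[270.0, 168.0], [390.0, 194.0]]
0.08 0 [[208.0, 222.0], [333.0, 250.0]]
0.08 -0.03 [[246.0, 172.0], [368.0, 199.0]]
0.08 -0.05 [[270.0, 141.0], [391.0, 166.0]]
```

The tips match the prediction for mid-length at a true z of about 0.08. I'll go down 34 mm more and grip.

```bash
python3 -m crank '{"travel":[[0,0,0.01],[0,0,0.02],[0,0,0.03],[0,0,0.034],[0,0,0.034],[0,0,0.034],[0,0,0.034],[0,0,0.034],[0,0,0.034]],"dr":[[0,0,0],[0,0,0],[0,0,0],[0,0,0],[0,0,0],[0,0,0],[0,0,0],[0,0,0],[0,0,0]],"hand":[0.04,0.04,0.04,0.04,0.04,0.01,0.01,0.01,0.01]}'
python3 - <<'E'
from h import *
snap('side','s13',(265,210,365,310),7)
o=bot.get_obs()['eef_pos']; print(o)
E
```

```text
clock: 13.02
eef_pos: [0.5465, 0.2774, 0.0154]
tool_rot: [0.769, 0.639, 0.001, 0.0]
ft_force: [2.0, -0.3, 0.9]
grip_width: 0.0167
[0.54651428 0.27740731 0.01543859]
```

View pics/s13.png

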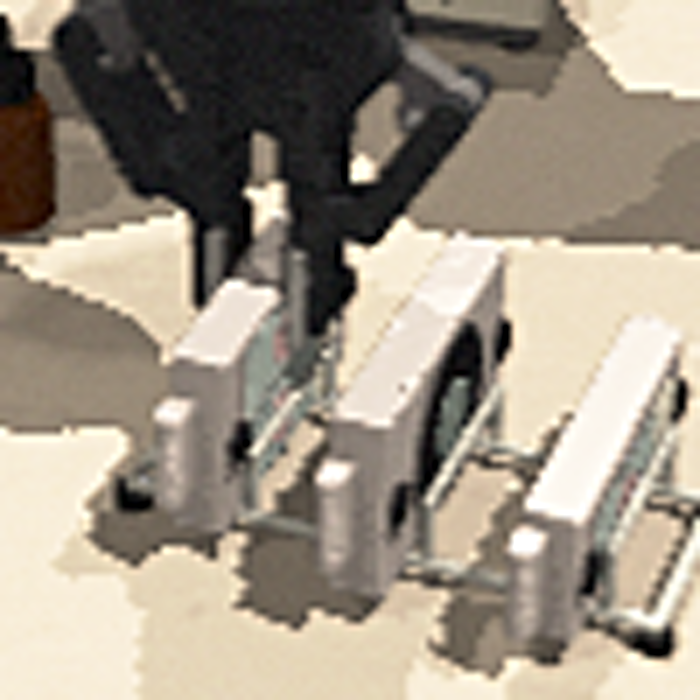

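Gripped at 16.7 mm on the middle of the carrier, and the dish and narrow carriers haven't moved. Lifting straight up.

```bash
python3 -m crank '{"travel":[[0,0,-0.008],[0,0,-0.02],[0,0,-0.035],[0,0,-0.05],[0,0,-0.07],[0,0,-0.085],[0,0,-0.085]],"dr":[[0,0,0],[0,0,0],[0,0,0],[0,0,0],[0,0,0],[0,0,0],[0,0,0]],"hand":[0.01,0.01,0.01,0.01,0.01,0.01,0.01]}'
python3 - <<'E'
from h import *
snap('side','s14',(245,180,385,310),5)
print(delta([.505,.115,.08],down(-.067)))
E
```

```text
clock: 13.95
eef_pos: [0.5468, 0.2779, 0.102]
tool_rot: [0.769, 0.639, 0.002, 0.0]
ft_force: [0.2, 0.5, -1.6]
grip_width: 0.0164
(array([-0.1673, -0.0105,  0.0205]), array([ 0.001 , -0.0009, -0.1178]))
```

View pics/s14.png

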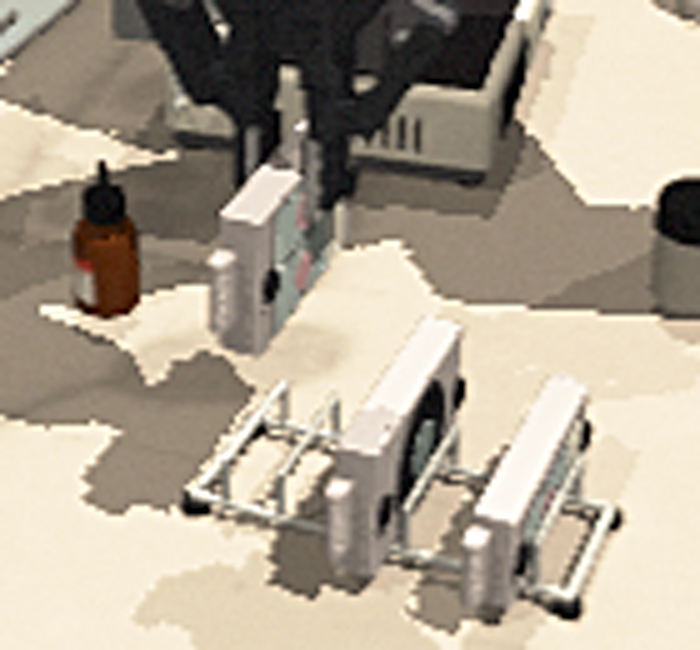

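The carrier is clear of the rack and hangs level. Carrying it to the free desk area at about (0.505, 0.115).

```bash
python3 -m crank '{"travel":[[-0.02,-0.001,0],[-0.05,-0.003,0],[-0.08,-0.005,0.005],[-0.11,-0.007,0.01],[-0.14,-0.009,0.015],[-0.16,-0.01,0.02],[-0.167,-0.0105,0.02],[-0.167,-0.0105,0.02]],"dr":[[0,0,-0.01],[0,0,-0.03],[0,0,-0.05],[0,0,-0.07],[0,0,-0.09],[0,0,-0.11],[0,0,-0.118],[0,0,-0.118]],"hand":[0.01,0.01,0.01,0.01,0.01,0.01,0.01,0.01]}'
python3 -m crank '{"travel":[[0,0,0.015],[0,0,0.035],[0,0,0.055],[0,0,0.067],[0,0,0.07],[0,0,0.07]],"dr":[[0,0,0],[0,0,0],[0,0,0],[0,0,0],[0,0,0],[0,0,0]],"hand":[0.01,0.01,0.01,0.01,0.01,0.01]}'
python3 - <<'E'
from h import *
snap('side','s15',(265,160,405,270),5)
E
```

```text
clock: 15.0
eef_pos: [0.5046, 0.115, 0.0797]
tool_rot: [0.731, 0.683, -0.0, -0.0]
ft_force: [-0.0, 0.3, -0.8]
grip_width: 0.0168
clock: 15.75
eef_pos: [0.505, 0.1153, 0.0099]
tool_rot: [0.73, 0.683, 0.0, 0.0]
ft_force: [0.0, -0.3, -1.6]
grip_width: 0.0168
```

View pics/s15.png

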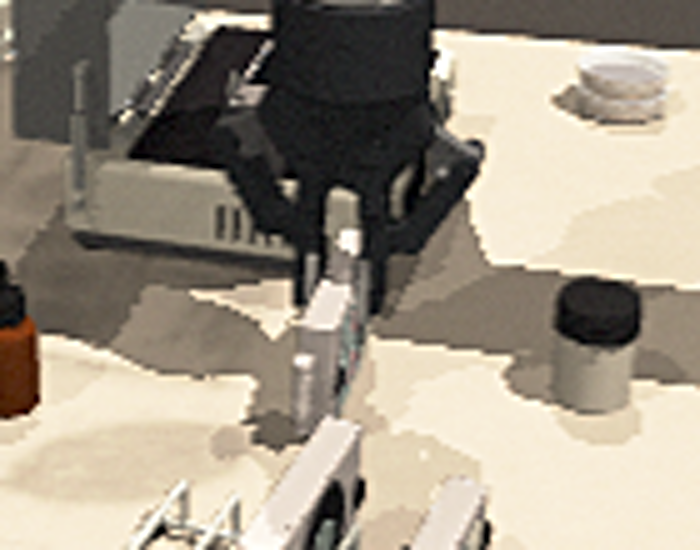

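```bash
python3 -m crank '{"travel":[[0,0,0.002],[0,0,0.004],[0,0,0.005],[0,0,0.005]],"dr":[[0,0,0],[0,0,0],[0,0,0],[0,0,0]],"hand":[0.01,0.01,0.01,0.01]}'
```

```text
clock: 16.3
eef_pos: [0.505, 0.115, 0.0055]
tool_rot: [0.73, 0.683, 0.0, 0.0]
ft_force: [-0.9, 0.3, 3.7]
grip_width: 0.0167
```

```bash
python3 -m crank '{"travel":[[0,0,0],[0,0,0],[0,0,-0.015],[0,0,-0.035],[0,0,-0.055],[0,-0.02,-0.06],[0,-0.045,-0.06],[0,-0.045,-0.06],[0,-0.045,-0.045],[0,-0.045,-0.025]],"dr":[[0,0,0],[0,0,0],[0,0,0],[0,0,0],[0,0,0],[0,0,0],[0,0,0],[0,0,0],[0,0,0],[0,0,0]],"hand":[0.045,0.045,0.045,0.045,0.045,0.045,0,0,0,0]}'
python3 - <<'E'
from h import *
snap('side','s16',(265,160,405,270),5)
E
```

```text
clock: 17.55
eef_pos: [0.4623, 0.1184, 0.0308]
tool_rot: [0.73, 0.683, 0.002, 0.001]
ft_force: [-0.5, 0.1, -1.3]
grip_width: 0.0001
```

View pics/s16.png

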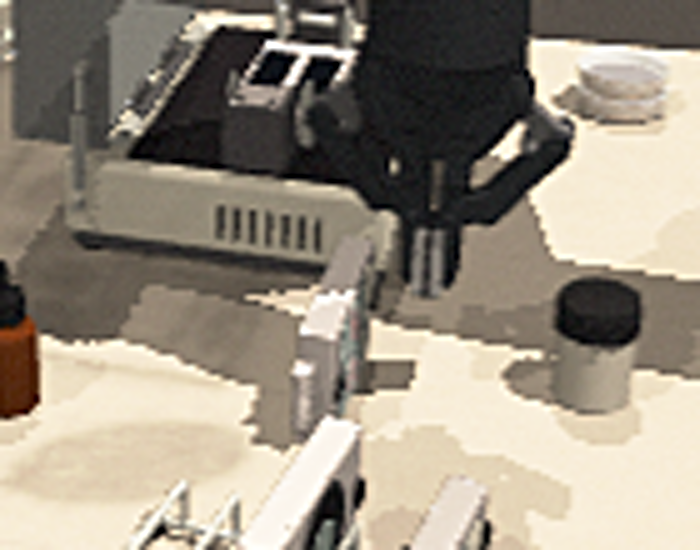

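The carrier stands alone at (340,330) with the shut fingers in front of it at (430,290). I'll lower 7 mm and push it over towards +x.

```bash
python3 -m crank '{"travel":[[0,0,0.007],[0,0.01,0.007],[0,0.02,0.007],[0,0.028,0.007],[0,0.036,0.007],[0,0.044,0.007],[0,0.052,0.007],[0,0.052,0.007],[0,0.052,0.007]],"dr":[[0,0,0],[0,0,0],[0,0,0],[0,0,0],[0,0,0],[0,0,0],[0,0,0],[0,0,0],[0,0,0]],"hand":[0,0,0,0,0,0,0,0,0]}'
python3 - <<'E'
from h import *
snap('side','s17',(265,160,405,270),5)
E
```

```text
clock: 18.73
eef_pos: [0.511, 0.1144, 0.0224]
tool_rot: [0.73, 0.683, -0.001, -0.0]
ft_force: [-0.7, 0.7, 0.1]
grip_width: 0.0001
```

View pics/s17.png

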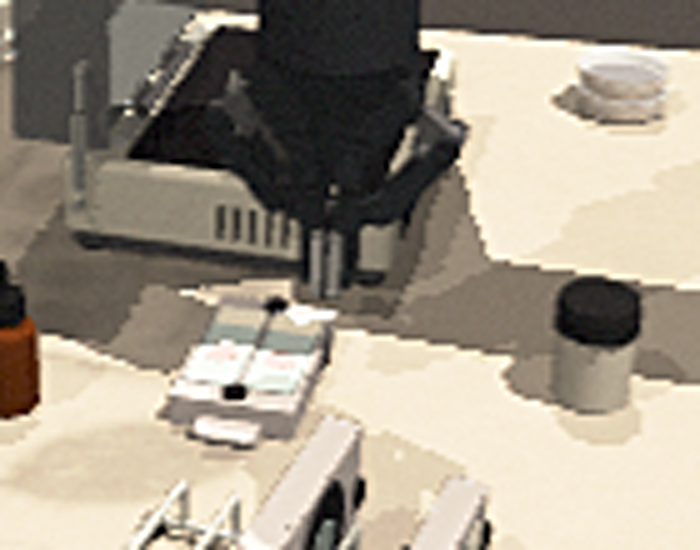

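It lies flat with the slides up, press pads at (275,303) and (235,391). I'll draw the arm clear and measure both the carrier and the stage.

```bash
python3 -m crank '{"travel":[[0,-0.01,-0.03],[0.01,-0.04,-0.07],[0.04,-0.08,-0.11],[0.08,-0.12,-0.13],[0.12,-0.16,-0.14],[0.15,-0.18,-0.14],[0.15,-0.18,-0.14]],"dr":[[0,0,0],[0,0,0],[0,0,0],[0,0,0],[0,0,0],[0,0,0],[0,0,0]],"hand":[0.0854,0.0854,0.0854,0.0854,0.0854,0.0854,0.0854]}'
python3 - <<'E'
from h import *
for n in ('side','top'):
    cv2.imwrite(f'pics/{n}18.png',eyes.camera(n)['color'][:,:,::-1])
def crop(n,x0,y0,x1,y1,k,o):
    cv2.imwrite(f'pics/{o}.png',cv2.resize(cv2.imread(f'pics/{n}18.png')[y0:y1,x0:x1],None,fx=k,fy=k,interpolation=cv2.INTER_CUBIC))
crop('side',290,205,340,255,12,'d1'); crop('top',290,160,350,220,10,'d2'); crop('side',295,140,375,205,9,'d3'); crop('top',355,140,455,240,6,'d4')
E
```

```text
clock: 19.65
eef_pos: [0.3406, 0.2778, 0.1629]
tool_rot: [0.729, 0.685, 0.0, -0.0]
ft_force: [0.3, -0.1, -0.7]
grip_width: 0.0851
```

View pics/d1.png

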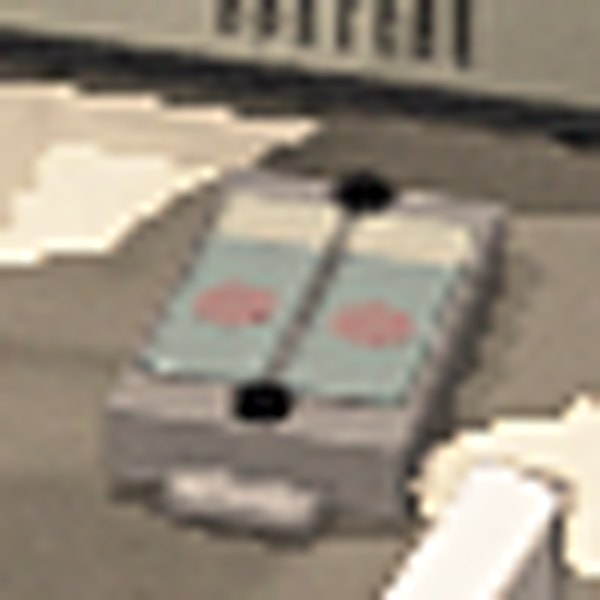

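View pics/d2.png

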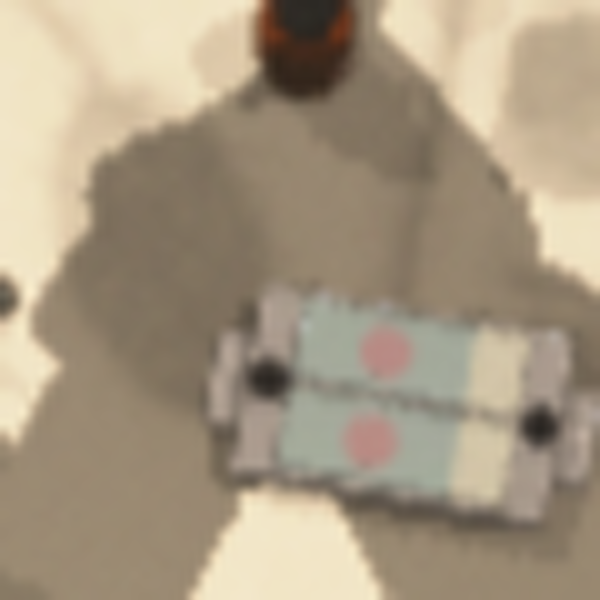

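View pics/d3.png

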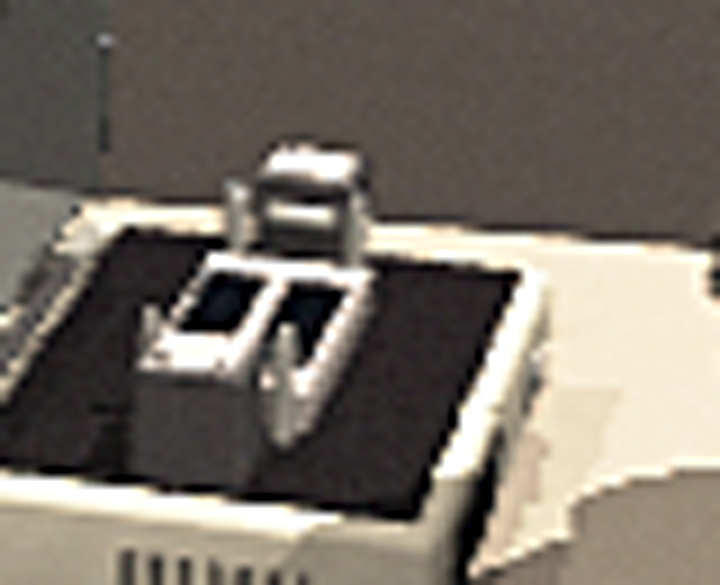

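View pics/d4.png

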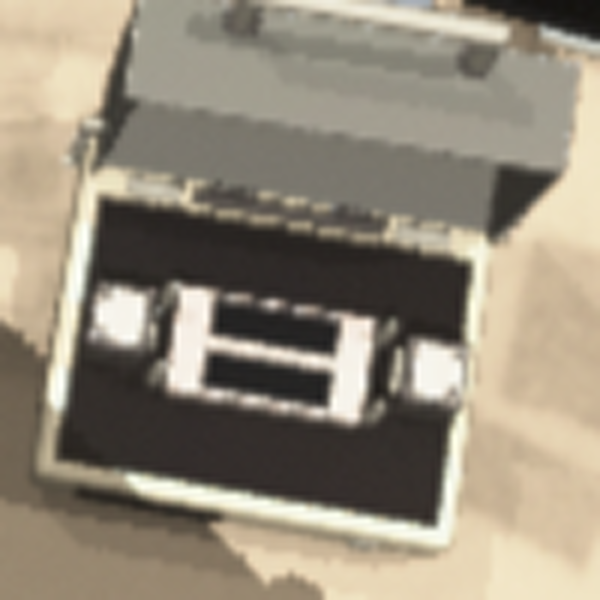

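```bash
cat > fit1.py <<'E'
from h import *
w=.031;L=.05
tp=[[0,.0435,.0205],[0,-.0435,.0205],[w,L,.018],[w,-L,.018],[-w,-L,.018],[-w,L,.018]]
px=np.array([[268,379],[540,425],[270,287],[572,335],[540,520],[235,472]])/10+[290,160]
sp=[[0,-.0435,.0205],[0,.0435,.0205],[w,-L,.018],[-w,-L,.018],[-w,L,.018],[w,L,.018]]
sx=np.array([[362,190],[263,402],[230,175],[505,208],[410,440],[108,400]])/12+[290,205]
for o in ({'top':(tp,px)},{'side':(sp,sx)},{'top':(tp,px),'side':(sp,sx)}):
    p,r=fit(o,[.545,.115,-.07]); print('carrier',p.round(4)); print(r.T.tolist())
# stage frame
a=.027
tp=[[a,L,.074],[a,-L,.074],[-a,-L,.074],[-a,L,.074],[0,.08,.096],[0,-.08,.096]]
px=np.array([[172,283],[378,318],[362,422],[165,393],[122,318],[437,371]])/6+[355,140]
sp=[[a,-L,.074],[-a,-L,.074],[0,-.08,.096]]
sx=np.array([[205,255],[372,272],[313,167]])/9+[295,140]
for o in ({'top':(tp,px)},{'side':(sp,sx)},{'top':(tp,px),'side':(sp,sx)}):
    p,r=fit(o,[.56,-.1,-.07]); print('stage',p.round(4)); print(r.T.tolist())
E
python3 fit1.py
```

```text
carrier [ 0.5449  0.1113 -0.0581]
[[-0.0, 0.1, -0.6, 0.4, 0.5, -0.4], [0.0, -0.1, -0.4, -0.1, 0.5, 0.1]]
carrier [ 0.5443  0.1178 -0.0616]
[[-0.0, 0.1, -0.2, 0.3, -0.0, -0.2], [-0.1, -0.1, -0.9, -0.4, 0.9, 0.5]]
carrier [ 0.545   0.113  -0.0595]
[[-0.6, -0.5, -1.1, -0.2, -0.0, -1.0, -0.0, 0.3, -0.1, 0.3, 0.1, -0.0], [-0.1, -0.1, -0.5, -0.1, 0.4, -0.0, -1.1, -1.2, -1.8, -1.4, -0.3, -0.6]]
stage [ 0.5607 -0.0985 -0.0571]
[[1.3, -0.5, 0.0, 0.0, -0.5, 0.1], [0.6, 0.0, -0.1, -0.6, 0.1, -0.0]]
stage [ 0.5601 -0.0876 -0.0722]
[[0.5, -0.2, -0.2], [-0.1, 0.1, 0.1]]
stage [ 0.5606 -0.0978 -0.0579]
[[1.1, -0.7, -0.2, -0.2, -0.7, -0.1, 0.6, -0.2, -0.3], [0.6, 0.0, -0.1, -0.6, 0.1, -0.0, -1.4, -1.4, -1.2]]
```

The side crop shows the two slides face up, with pads at (362,190) and (263,402). The top crop shows pads at (268,379) and (540,425), the stage plate at (270,350) and the housings at (122,318) and (437,371). The carrier-to-stage shift from the top camera is (+15.8, -209.8) mm with almost no turn. Now to above the carrier.

Run:
```python
from h import *
print(delta([.545,.113,.06],down(-.058)))
```

```text
(array([-0.1492,  0.2137,  0.1026]), array([-0.0004,  0.0009, -0.0079]))
```

```bash
python3 -m crank '{"travel":[[-0.02,0.03,0],[-0.05,0.07,0.01],[-0.08,0.115,0.03],[-0.11,0.16,0.05],[-0.135,0.195,0.07],[-0.149,0.214,0.09],[-0.149,0.214,0.103],[-0.149,0.214,0.103],[-0.149,0.214,0.103]],"dr":[[0,0,0],[0,0,0],[0,0,-0.008],[0,0,-0.008],[0,0,-0.008],[0,0,-0.008],[0,0,-0.008],[0,0,-0.008],[0,0,-0.008]],"hand":[0.0854,0.0854,0.0854,0.0854,0.0854,0.0854,0.0854,0.0854,0.0854]}'
python3 - <<'E'
from h import *
snap('side','s19',(265,160,375,260),7)
print(delta([.545,.113,-.02],down(-.058)))
E
```

```text
clock: 20.88
eef_pos: [0.5454, 0.1137, 0.0605]
tool_rot: [0.727, 0.686, 0.0, 0.0]
ft_force: [-0.5, 0.3, -0.2]
grip_width: 0.0853
(array([-0.001 , -0.0008,  0.0809]), array([ 0.0013, -0.0005, -0.    ]))
```

View pics/s19.png

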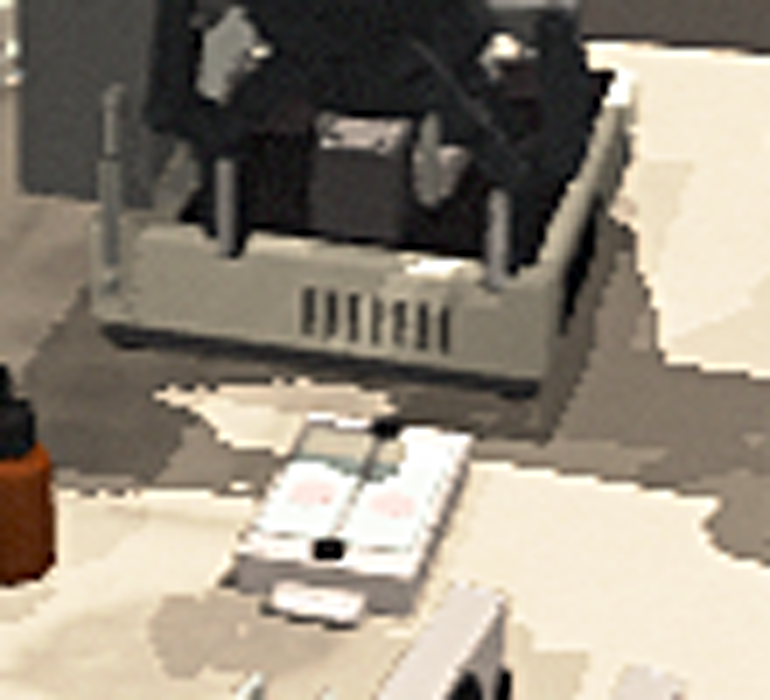

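```bash
python3 -m crank '{"travel":[[0,0,0.015],[0,0,0.03],[0,0,0.045],[0,0,0.06],[0,0,0.072],[0,0,0.08],[0,0,0.08]],"dr":[[0,0,0],[0,0,0],[0,0,0],[0,0,0],[0,0,0],[0,0,0],[0,0,0]],"hand":[0.0854,0.0854,0.0854,0.0854,0.0854,0.0854,0.0854]}'
python3 - <<'E'
from h import *
snap('side','s20',(265,160,375,260),7)
E
```

```text
clock: 21.8
eef_pos: [0.5452, 0.1131, -0.0208]
tool_rot: [0.728, 0.686, -0.001, -0.0]
ft_force: [-0.1, -0.4, -0.5]
grip_width: 0.0853
```

View pics/s20.png

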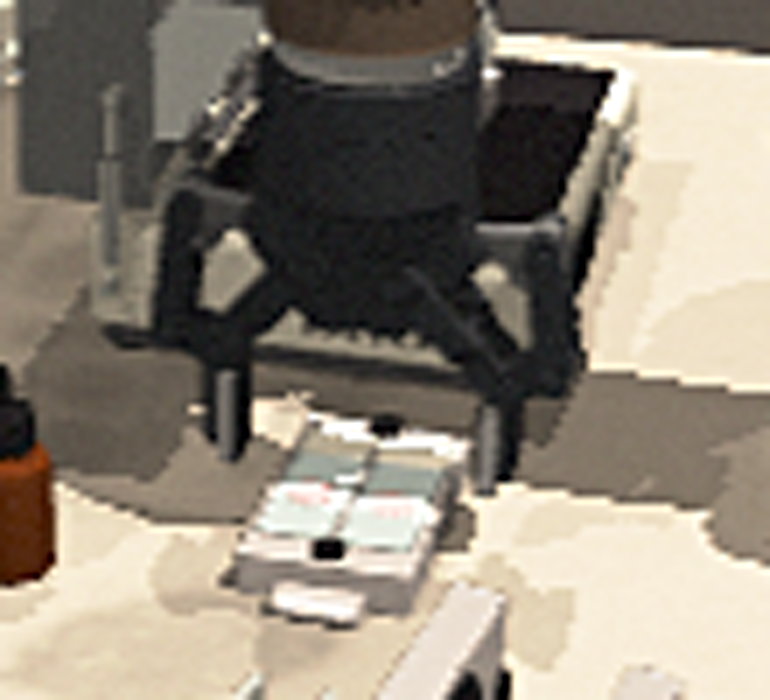

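Run:
```python
from h import *
j=np.array([np.cos(-.058),np.sin(-.058),0]);l=np.array([-j[1],j[0],0])
for z in (0,.01,.02,.03): print(z,((proj('side',[np.array([.545,.113,z])+j*s+l*e for s in (.0427,-.0427) for e in (0,.011)])-[265,160])*7).round().tolist())
```

```text
0 [[243.0, 510.0], [235.0, 526.0], [475.0, 543.0], [469.0, 559.0]]
0.01 [[243.0, 486.0], [235.0, 502.0], [476.0, 519.0], [470.0, 535.0]]
0.02 [[243.0, 463.0], [235.0, 478.0], [477.0, 495.0], [471.0, 511.0]]
0.03 [[243.0, 438.0], [235.0, 454.0], [478.0, 470.0], [472.0, 486.0]]
```

Open tips are still about 27 mm above the desk. I'll go down 14 mm more and close on the long sides.

```bash
python3 -m crank '{"travel":[[0,0,0.005],[0,0,0.01],[0,0,0.014],[0,0,0.014],[0,0,0.014],[0,0,0.014],[0,0,0.014],[0,0,0.014]],"dr":[[0,0,0],[0,0,0],[0,0,0],[0,0,0],[0,0,0],[0,0,0],[0,0,0],[0,0,0]],"hand":[0.0854,0.0854,0.0854,0.0854,0.055,0.055,0.055,0.055]}'
python3 - <<'E'
from h import *
snap('side','s21',(265,160,375,260),7)
E
```

```text
clock: 22.85
eef_pos: [0.5464, 0.1134, -0.0335]
tool_rot: [0.728, 0.686, 0.001, 0.0]
ft_force: [-0.7, 0.2, 5.0]
grip_width: 0.0602
```

View pics/s21.png

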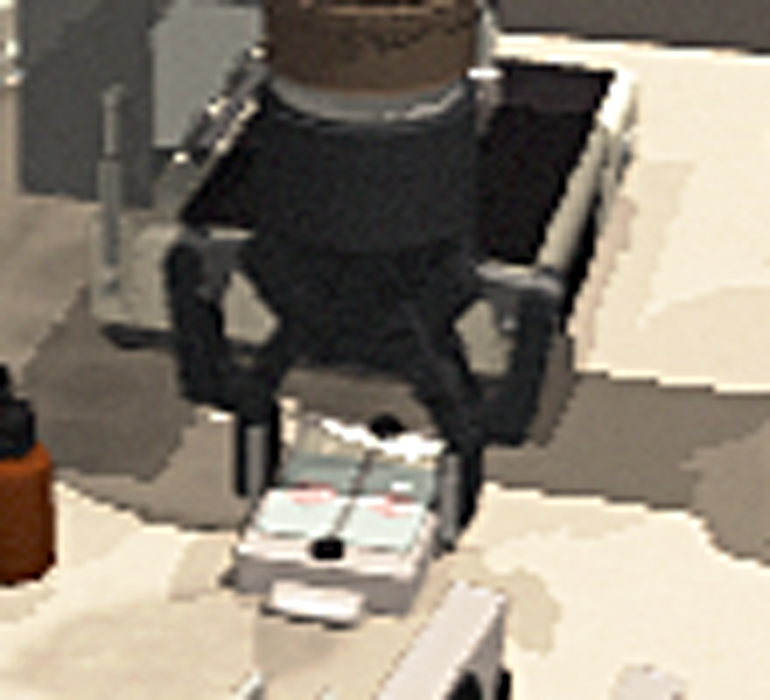

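Gripped across the long sides at 60.2 mm. Lifting.

```bash
python3 -m crank '{"travel":[[0,0,-0.005],[0,0,-0.015],[0,0,-0.035],[0,0,-0.055],[0,0,-0.08],[0,0,-0.105],[0,0,-0.13],[0,0,-0.14],[0,0,-0.14]],"dr":[[0,0,0],[0,0,0],[0,0,0],[0,0,0],[0,0,0],[0,0,0],[0,0,0],[0,0,0],[0,0,0]],"hand":[0.055,0.055,0.055,0.055,0.055,0.055,0.055,0.055,0.055]}'
python3 - <<'E'
from h import *
snap('side','s22',(265,110,375,260),5)
print(delta([.5459+.0158,.1131-.2098,.106],down(-.058)))
E
```

```text
clock: 24.02
eef_pos: [0.5461, 0.1134, 0.1064]
tool_rot: [0.728, 0.686, 0.0, 0.0]
ft_force: [-1.1, 0.2, -1.9]
grip_width: 0.0603
(array([-0.2086,  0.0287, -0.0006]), array([-0.0007,  0.0002, -0.001 ]))
```

View pics/s22.png

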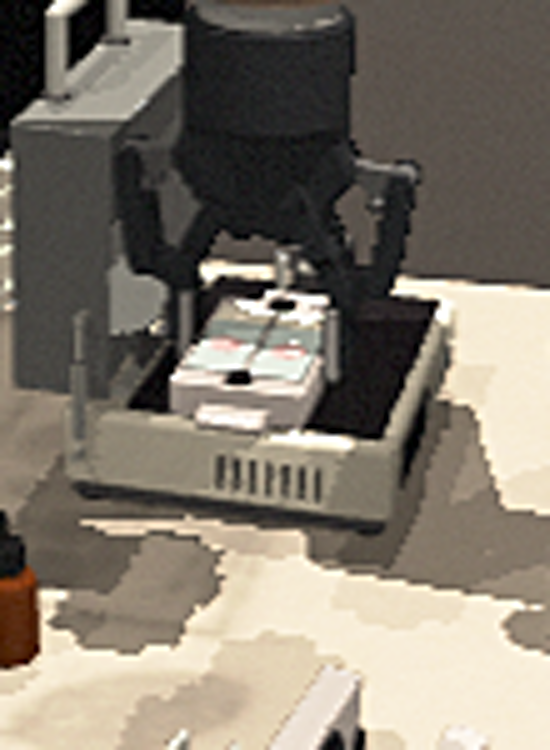

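The carrier hangs level under the hand, slides up. Moving over the stage, staying forward of the open hood until the end.

```bash
python3 -m crank '{"travel":[[-0.02,0,0],[-0.05,0,0],[-0.085,0,0],[-0.12,0,0],[-0.155,0.005,0],[-0.185,0.01,0],[-0.203,0.018,0],[-0.2086,0.026,0],[-0.2086,0.0287,0],[-0.2086,0.0287,0]],"dr":[[0,0,0],[0,0,0],[0,0,0],[0,0,0],[0,0,0],[0,0,0],[0,0,0],[0,0,0],[0,0,0],[0,0,0]],"hand":[0.055,0.055,0.055,0.055,0.055,0.055,0.055,0.055,0.055,0.055]}'
python3 - <<'E'
from h import *
snap('side','s23',(275,100,375,200),8);snap('top','t23',(355,130,455,240),6)
print(delta([.5459+.0158,.1131-.2098,.106],down(-.058)))
E
```

```text
clock: 25.32
eef_pos: [0.5622, -0.0957, 0.1056]
tool_rot: [0.727, 0.686, -0.0, -0.0]
ft_force: [-0.3, 0.7, -1.0]
grip_width: 0.0604
(array([-0.0011, -0.0002, -0.0002]), array([-0.0005, -0.0002,  0.0006]))
```

View pics/s23.png

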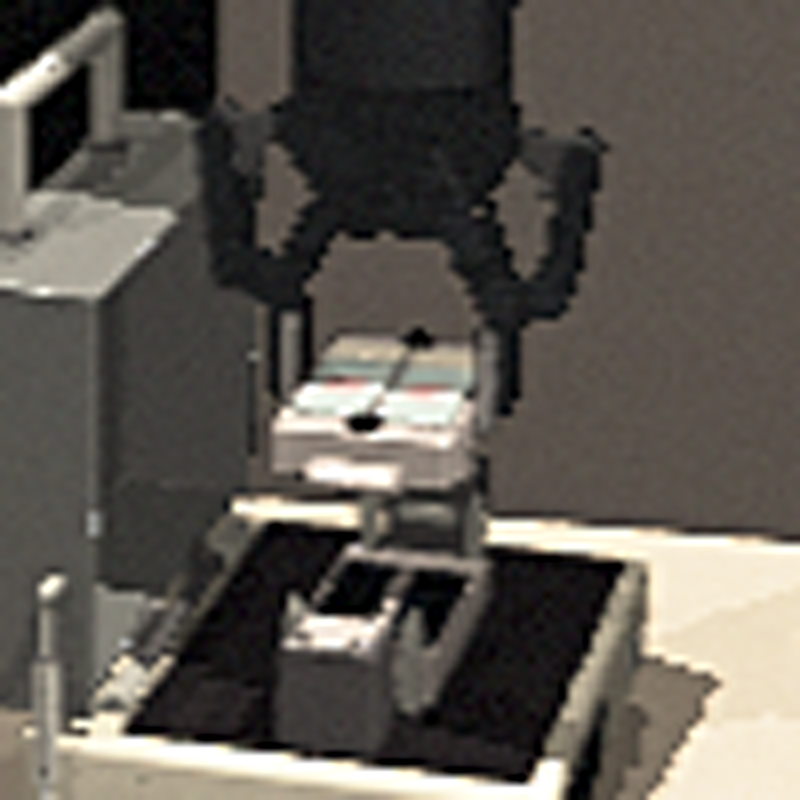

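View pics/t23.png

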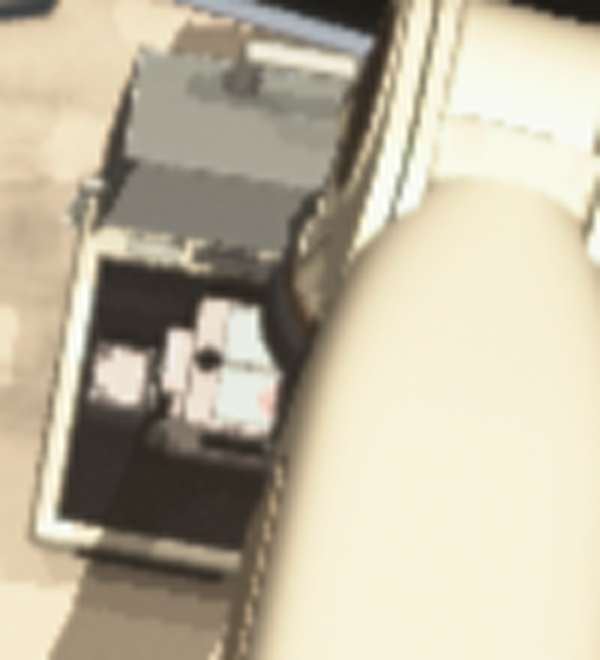

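```bash
cat > fit2.py <<'E'
from h import *
for nm,p in (('topfit',[.5607,-.0985,-.0571]),('tool',[.5617,-.0967,-.058])):
    print(nm,'top pad_a, body L corners, tabs',((proj('top',T(p,[[0,.0435,.158],[.031,.05,.157],[-.031,.05,.157]]))-[355,130])*6).round().tolist())
    print('  side pads b,a',((proj('side',T(p,[[0,-.0435,.158],[0,.0435,.158]]))-[275,100])*8).round().tolist())
# fit carrier using top+side pads in top only & side only
w=.031;L=.05
for z in (.139,):
  o={'top':([[0,.0435,z+.0205],[w,L,z+.018],[-w,L,z+.018]],np.array([[207,358],[203,296],[188,425]])/6+[355,130])}
  print(fit(o,[.56,-.1,-.06]))
  o={'side':([[0,-.0435,z+.0205],[0,.0435,z+.0205],[w,L,z+.018],[-w,L,z+.018]],np.array([[417,338],[365,422],[275,415],[470,440]])/8+[275,100])}
  print(fit(o,[.56,-.1,-.06]))
E
python3 fit2.py
```

```text
topfit top pad_a, body L corners, tabs [[209.0, 363.0], [204.0, 299.0], [187.0, 424.0]]
  side pads b,a [[422.0, 332.0], [370.0, 416.0]]
tool top pad_a, body L corners, tabs [[206.0, 361.0], [201.0, 297.0], [183.0, 422.0]]
  side pads b,a [[419.0, 334.0], [366.0, 417.0]]
(array([ 0.56308672, -0.09795989, -0.03101754]), array([[ 0.3,  0.3],
       [-0.2,  0.1],
       [-0.1, -0.5]]))
(array([ 0.56040583, -0.09200086, -0.03031065]), array([[ 0. , -0.5],
       [ 0.8, -0.4],
       [ 0.2,  1.1],
       [-1.3,  0.1]]))
```

The held carrier agrees with the stage in the top view to about 1 mm: pad at (207,358) against (209,363) predicted. I'll correct 1 mm in each axis and lower to just above the dowels.

```bash
python3 -m crank '{"travel":[[-0.001,-0.001,0.005],[-0.001,-0.001,0.012],[-0.001,-0.001,0.02],[-0.001,-0.001,0.028],[-0.001,-0.001,0.035],[-0.001,-0.001,0.035]],"dr":[[0,0,0],[0,0,0],[0,0,0],[0,0,0],[0,0,0],[0,0,0]],"hand":[0.055,0.055,0.055,0.055,0.055,0.055]}'
python3 - <<'E'
from h import *
snap('side','s24',(290,120,360,190),11);snap('top','t24',(355,150,425,220),9)
E
```

```text
clock: 26.18
eef_pos: [0.5604, -0.0975, 0.07]
tool_rot: [0.728, 0.686, -0.001, -0.001]
ft_force: [0.8, 0.7, -0.7]
grip_width: 0.0602
```

View pics/s24.png

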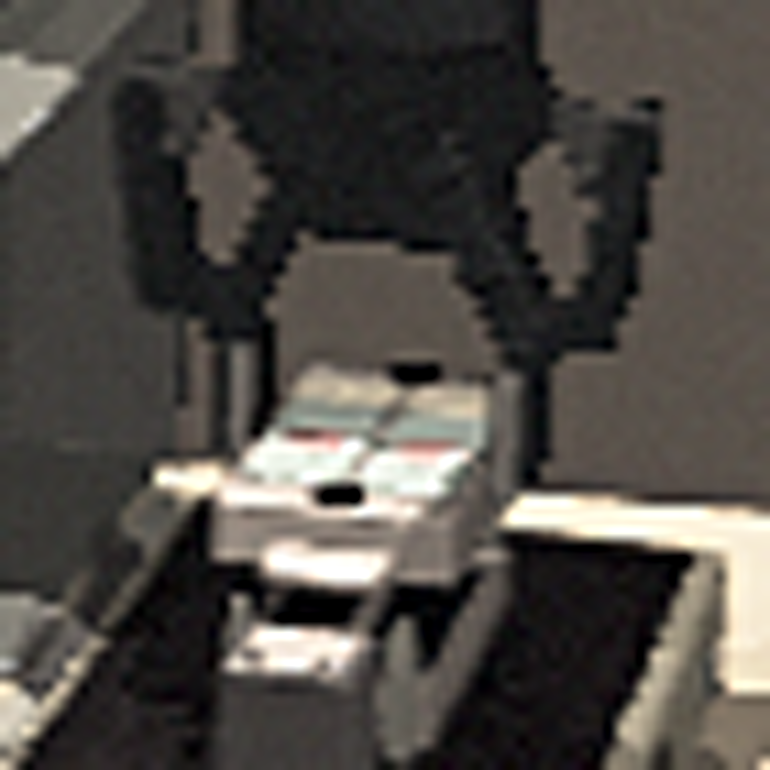

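View pics/t24.png

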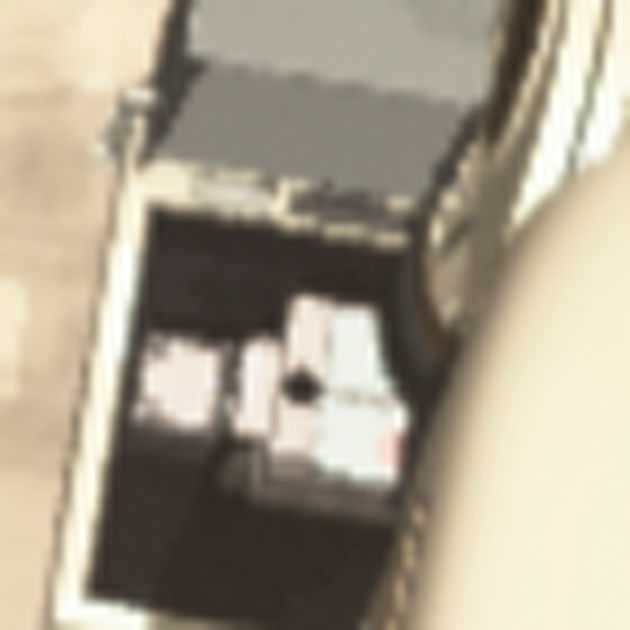

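In the side crop the tab (325,565) sits centred between the dowel tops (238,600) and (400,620). Lowering gently.

```bash
python3 -m crank '{"travel":[[0,0,0.003],[0,0,0.006],[0,0,0.009],[0,0,0.012],[0,0,0.012]],"dr":[[0,0,0],[0,0,0],[0,0,0],[0,0,0],[0,0,0]],"hand":[0.055,0.055,0.055,0.055,0.055]}'
```

```text
clock: 26.9
eef_pos: [0.5607, -0.0975, 0.0585]
tool_rot: [0.728, 0.686, -0.0, -0.0]
ft_force: [0.2, -0.7, -1.4]
grip_width: 0.0605
```

```bash
python3 -m crank '{"travel":[[0,0,0.002],[0,0,0.004],[0,0,0.005],[0,0,0.005]],"dr":[[0,0,0],[0,0,0],[0,0,0],[0,0,0]],"hand":[0.055,0.055,0.055,0.055]}'
python3 - <<'E'
from h import *
snap('side','s25',(290,120,360,190),11)
E
```

```text
clock: 27.4
eef_pos: [0.5609, -0.0976, 0.0538]
tool_rot: [0.728, 0.686, -0.0, -0.0]
ft_force: [-0.2, 0.4, -0.8]
grip_width: 0.0602
```

View pics/s25.png

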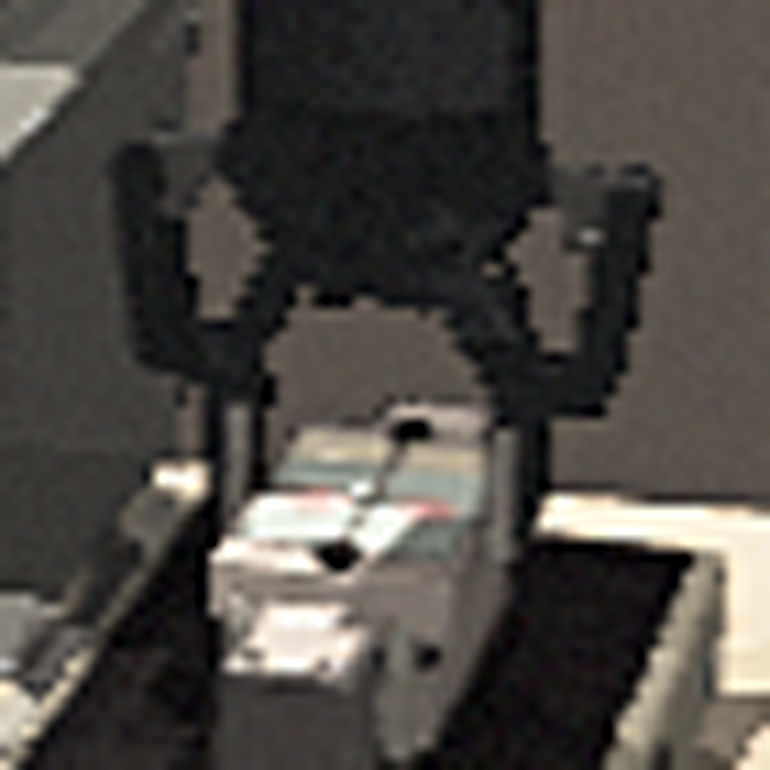

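It has gone between the dowels without any force. A little lower, to touch the rollers.

```bash
python3 -m crank '{"travel":[[0,0,0.001],[0,0,0.002],[0,0,0.003],[0,0,0.003]],"dr":[[0,0,0],[0,0,0],[0,0,0],[0,0,0]],"hand":[0.055,0.055,0.055,0.055]}'
```

```text
clock: 27.95
eef_pos: [0.5612, -0.0973, 0.0518]
tool_rot: [0.728, 0.686, 0.0, 0.0]
ft_force: [-1.3, 1.9, 5.3]
grip_width: 0.0603
```

Contact at 5 N with the underside at about 0.085 m, so it rests on the rollers. Releasing and lifting clear.

```bash
python3 -m crank '{"travel":[[0,0,0],[0,0,0],[0,0,0],[0,0,-0.01],[0,0,-0.03],[0,0,-0.055],[0,0,-0.075],[0,0,-0.075]],"dr":[[0,0,0],[0,0,0],[0,0,0],[0,0,0],[0,0,0],[0,0,0],[0,0,0],[0,0,0]],"hand":[0.08,0.08,0.08,0.08,0.08,0.08,0,0]}'
python3 - <<'E'
from h import *
snap('side','s26',(290,120,360,190),11);snap('top','t26',(355,150,425,220),9)
E
```

```text
clock: 28.95
eef_pos: [0.5628, -0.0979, 0.1284]
tool_rot: [0.728, 0.686, 0.001, 0.002]
ft_force: [0.4, 0.9, -0.5]
grip_width: 0.0454
```

View pics/s26.png

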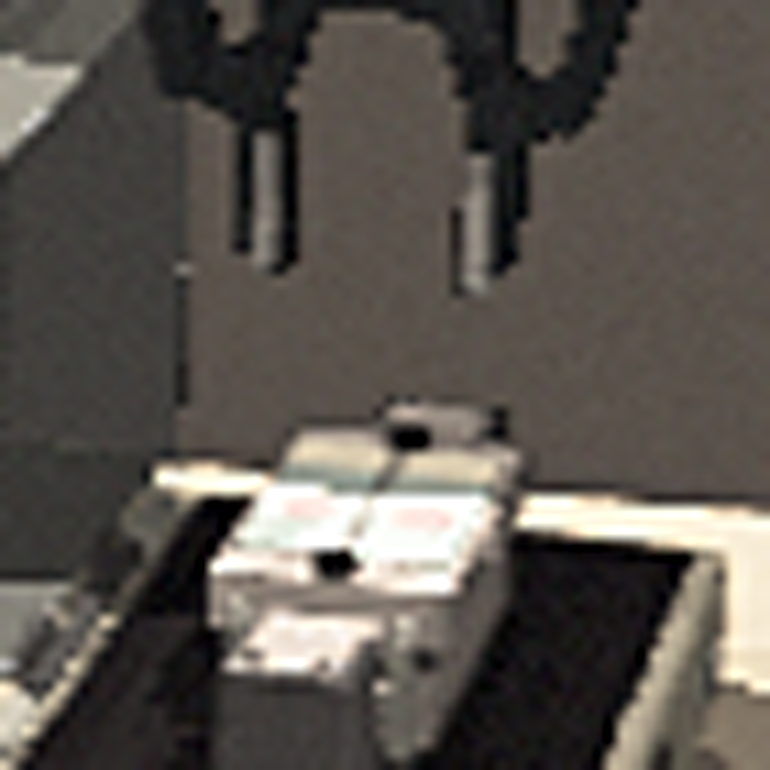

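View pics/t26.png

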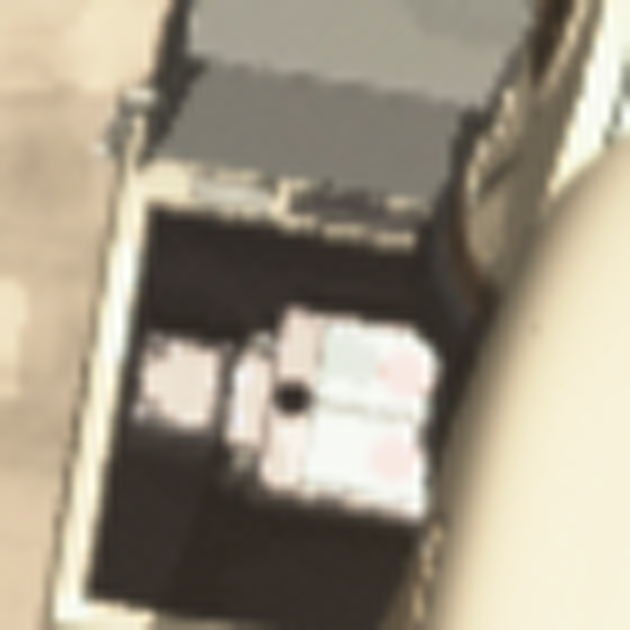

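The carrier rests between the dowels, pads at (330,563) and (408,435). Moving above the near (+y) pad with the fingers shut.

```bash
python3 - <<'E'
from h import *
print(delta([.5635,-.0554,.086],down(-.058)))
E
python3 -m crank '{"travel":[[0.015,-0.001,0],[0.03,-0.001,0],[0.042,-0.001,0],[0.042,-0.001,0.015],[0.042,-0.001,0.03],[0.042,-0.001,0.04],[0.042,-0.001,0.042],[0.042,-0.001,0.042]],"dr":[[0,0,0],[0,0,0],[0,0,0],[0,0,0],[0,0,0],[0,0,0],[0,0,0],[0,0,0]],"hand":[0,0,0,0,0,0,0,0]}'
python3 - <<'E'
from h import *
snap('side','s27',(290,120,360,190),11)
print(delta([.5635,-.0554,.076],down(-.058)))
E
```

```text
(array([0.0423, 0.    , 0.0398]), array([ 0.0001,  0.    , -0.001 ]))
clock: 30.05
eef_pos: [0.5625, -0.0559, 0.0838]
tool_rot: [0.728, 0.686, -0.0, -0.0]
ft_force: [0.4, 0.3, -0.0]
grip_width: -0.0001
(array([0.0006, 0.0006, 0.0082]), array([ 0.0006,  0.0001, -0.0015]))
```

View pics/s27.png

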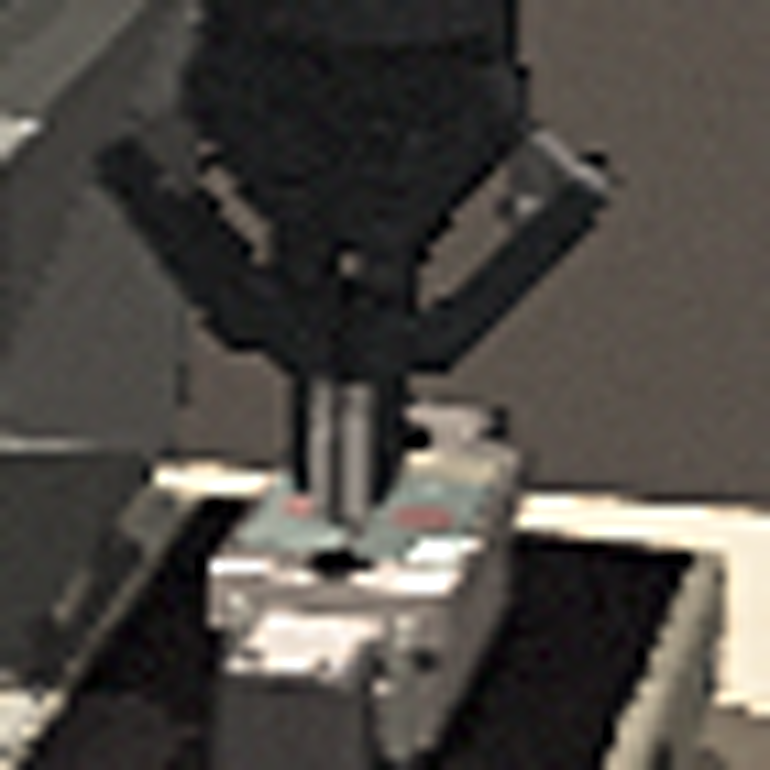

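```bash
python3 -m crank '{"travel":[[0,0.0005,0.003],[0,0.0005,0.006],[0,0.0005,0.008],[0,0.0005,0.008]],"dr":[[0,0,0],[0,0,0],[0,0,0],[0,0,0]],"hand":[0,0,0,0]}'
```

```text
clock: 30.6
eef_pos: [0.5628, -0.0556, 0.0757]
tool_rot: [0.728, 0.686, -0.0, -0.0]
ft_force: [0.6, 0.3, -0.1]
grip_width: 0.0
```

```bash
python3 -m crank '{"travel":[[0,0,0.002],[0,0,0.004],[0,0,0.004]],"dr":[[0,0,0],[0,0,0],[0,0,0]],"hand":[0,0,0]}'
```

```text
clock: 30.98
eef_pos: [0.5631, -0.0557, 0.0719]
tool_rot: [0.728, 0.686, 0.0, 0.0]
ft_force: [0.2, -0.1, 0.9]
grip_width: -0.0002
```

```bash
python3 -m crank '{"travel":[[0,0,0.001],[0,0,0.002],[0,0,0.002]],"dr":[[0,0,0],[0,0,0],[0,0,0]],"hand":[0,0,0]}'
```

```text
clock: 31.35
eef_pos: [0.5631, -0.0556, 0.0701]
tool_rot: [0.728, 0.686, 0.0, 0.0]
ft_force: [-0.5, -0.5, 2.9]
grip_width: -0.0001
```

```bash
python3 -m crank '{"travel":[[0,0,0.001],[0,0,0.002],[0,0,0.002]],"dr":[[0,0,0],[0,0,0],[0,0,0]],"hand":[0,0,0]}'
```

```text
clock: 31.72
eef_pos: [0.5626, -0.0556, 0.0673]
tool_rot: [0.728, 0.686, -0.0, -0.0]
ft_force: [0.2, -0.3, 0.5]
grip_width: 0.0003
```

```bash
python3 -m crank '{"travel":[[0,0,0.001],[0,0,0.002],[0,0,0.003],[0,0,0.003]],"dr":[[0,0,0],[0,0,0],[0,0,0],[0,0,0]],"hand":[0,0,0,0]}'
python3 - <<'E'
from h import *
snap('side','s28',(290,120,360,190),11)
E
```

```text
clock: 32.22
eef_pos: [0.5629, -0.0557, 0.0648]
tool_rot: [0.728, 0.686, -0.0, -0.0]
ft_force: [-0.5, 0.2, -0.2]
grip_width: -0.0001
```

View pics/s28.png

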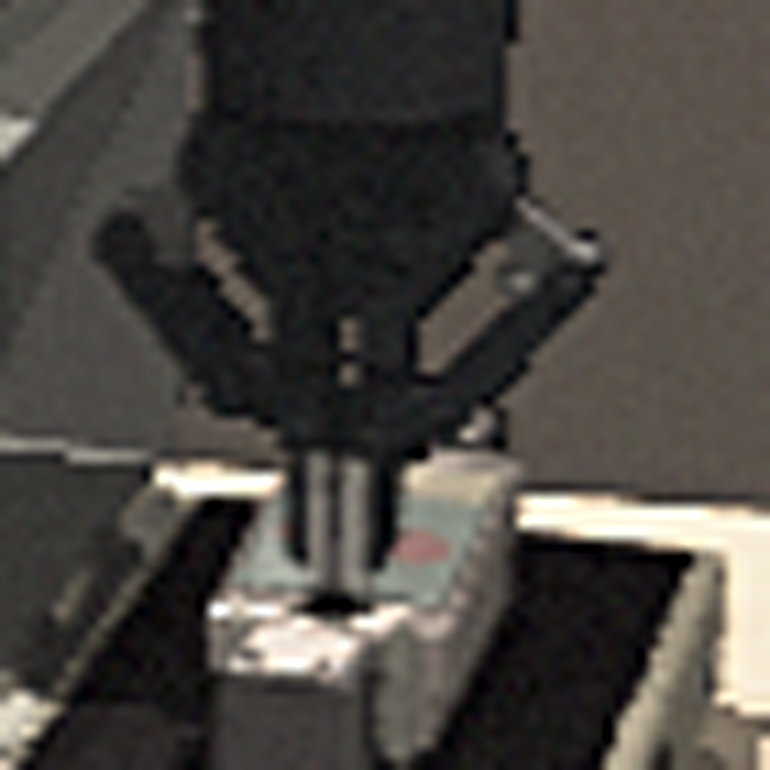

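The near end has snapped down: its pad went from v=563 to v=605, about 12 mm. I'll check that it is firm.

```bash
python3 -m crank '{"travel":[[0,0,0.002],[0,0,0.004],[0,0,0.005],[0,0,0.005]],"dr":[[0,0,0],[0,0,0],[0,0,0],[0,0,0]],"hand":[0,0,0,0]}'
```

```text
clock: 32.78
eef_pos: [0.5635, -0.0557, 0.0622]
tool_rot: [0.728, 0.686, 0.001, 0.001]
ft_force: [-4.5, 0.2, 12.0]
grip_width: -0.0
```

Firm at 12 N, so that end is home. Up and over to the far (-y) pad.

```bash
python3 -m crank '{"travel":[[0,0,-0.015],[0,0,-0.035],[-0.02,0,-0.04],[-0.05,0,-0.04],[-0.075,0,-0.04],[-0.084,0,-0.035],[-0.084,0,-0.028],[-0.084,0,-0.028]],"dr":[[0,0,0],[0,0,0],[0,0,0],[0,0,0],[0,0,0],[0,0,0],[0,0,0],[0,0,0]],"hand":[0,0,0,0,0,0,0,0]}'
python3 - <<'E'
from h import *
snap('side','s29',(290,120,360,190),11)
print(delta([.5587,-.1392,.076],down(-.058)))
E
```

```text
clock: 33.78
eef_pos: [0.5571, -0.1387, 0.0866]
tool_rot: [0.727, 0.686, -0.001, -0.001]
ft_force: [0.5, -0.6, -0.9]
grip_width: 0.0001
(array([-0.0005,  0.0012,  0.0111]), array([-0.0017, -0.0006,  0.    ]))
```

View pics/s29.png

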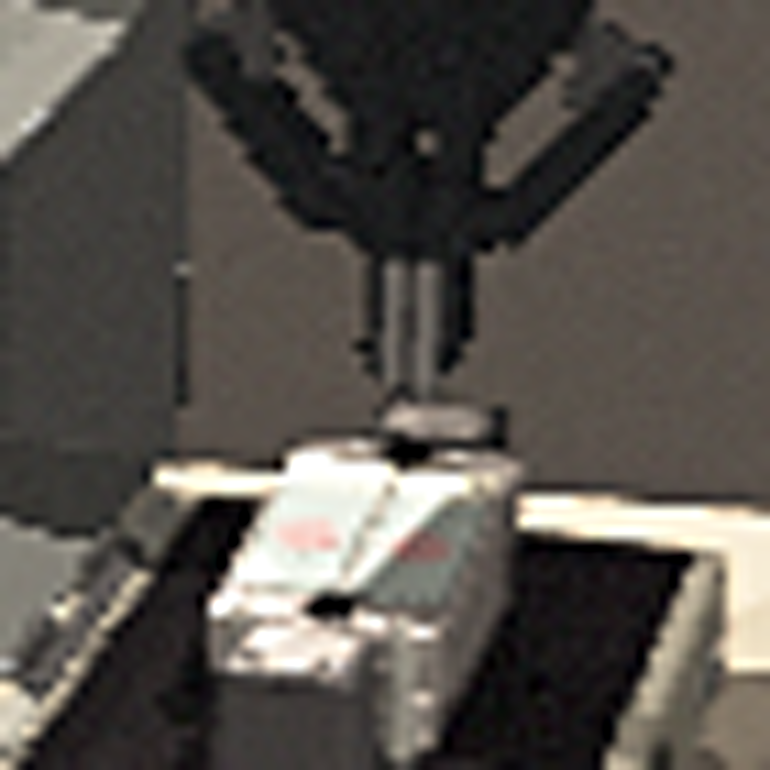

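```bash
python3 -m crank '{"travel":[[0,0.001,0.004],[0,0.001,0.008],[0,0.001,0.012],[0,0.001,0.014],[0,0.001,0.015],[0,0.001,0.015]],"dr":[[0,0,0],[0,0,0],[0,0,0],[0,0,0],[0,0,0],[0,0,0]],"hand":[0,0,0,0,0,0]}'
```

```text
clock: 34.58
eef_pos: [0.5591, -0.1396, 0.0729]
tool_rot: [0.728, 0.686, -0.0, -0.0]
ft_force: [-0.4, -0.1, -0.2]
grip_width: -0.0
```

```bash
python3 -m crank '{"travel":[[0,0,0.001],[0,0,0.002],[0,0,0.002]],"dr":[[0,0,0],[0,0,0],[0,0,0]],"hand":[0,0,0]}'
```

```text
clock: 34.95
eef_pos: [0.5592, -0.1396, 0.071]
tool_rot: [0.728, 0.686, 0.0, 0.0]
ft_force: [0.1, 0.7, 0.7]
grip_width: -0.0002
```

```bash
python3 -m crank '{"travel":[[0,0,0.001],[0,0,0.002],[0,0,0.002]],"dr":[[0,0,0],[0,0,0],[0,0,0]],"hand":[0,0,0]}'
```

```text
clock: 35.33
eef_pos: [0.5593, -0.1396, 0.0695]
tool_rot: [0.728, 0.686, 0.0, 0.0]
ft_force: [-1.3, 0.9, 4.9]
grip_width: 0.0
```

```bash
python3 -m crank '{"travel":[[0,0,0.001],[0,0,0.002],[0,0,0.002]],"dr":[[0,0,0],[0,0,0],[0,0,0]],"hand":[0,0,0]}'
```

```text
clock: 35.7
eef_pos: [0.559, -0.1398, 0.0664]
tool_rot: [0.728, 0.686, -0.0, -0.0]
ft_force: [0.0, -1.3, 1.5]
grip_width: -0.0
```

```bash
python3 -m crank '{"travel":[[0,0,0.001],[0,0,0.002],[0,0,0.002]],"dr":[[0,0,0],[0,0,0],[0,0,0]],"hand":[0,0,0]}'
```

```text
clock: 36.08
eef_pos: [0.5587, -0.1393, 0.0644]
tool_rot: [0.728, 0.686, -0.0, -0.0]
ft_force: [0.1, -0.6, -0.5]
grip_width: 0.0
```

It seems to have snapped. I'll firm it up, then look.

```bash
python3 -m crank '{"travel":[[0,0,0.002],[0,0,0.004],[0,0,0.005],[0,0,0.005]],"dr":[[0,0,0],[0,0,0],[0,0,0],[0,0,0]],"hand":[0,0,0,0]}'
```

```text
clock: 36.58
eef_pos: [0.5591, -0.1395, 0.0616]
tool_rot: [0.728, 0.686, 0.0, 0.0]
ft_force: [-3.4, 0.5, 10.2]
grip_width: -0.0001
```

```bash
python3 -m crank '{"travel":[[0,0,-0.02],[0,-0.01,-0.05],[0,-0.05,-0.1],[0,-0.1,-0.12],[0.03,-0.15,-0.12],[0.08,-0.18,-0.12],[0.13,-0.2,-0.12],[0.18,-0.22,-0.12],[0.22,-0.22,-0.12],[0.22,-0.22,-0.12]],"dr":[[0,0,0],[0,0,0],[0,0,0],[0,0,0],[0,0,0],[0,0,0],[0,0,0],[0,0,0],[0,0,0],[0,0,0]],"hand":[0,0,0,0,0,0,0,0,0,0]}'
python3 - <<'E'
from h import *
for n in ('side','top'): cv2.imwrite(f'pics/{n}30.png',eyes.camera(n)['color'][:,:,::-1])
s=cv2.imread('pics/side30.png');t=cv2.imread('pics/top30.png')
cv2.imwrite('pics/e1.png',cv2.resize(s[130:190,295:355],None,fx=12,fy=10,interpolation=cv2.INTER_CUBIC))
cv2.imwrite('pics/e2.png',cv2.resize(t[130:230,355:455],None,fx=6,fy=6,interpolation=cv2.INTER_CUBIC))
E
```

```text
clock: 37.83
eef_pos: [0.3524, 0.0951, 0.1801]
tool_rot: [0.726, 0.688, 0.001, 0.0]
ft_force: [-0.1, -0.3, -0.2]
grip_width: -0.0003
```

View pics/e1.png

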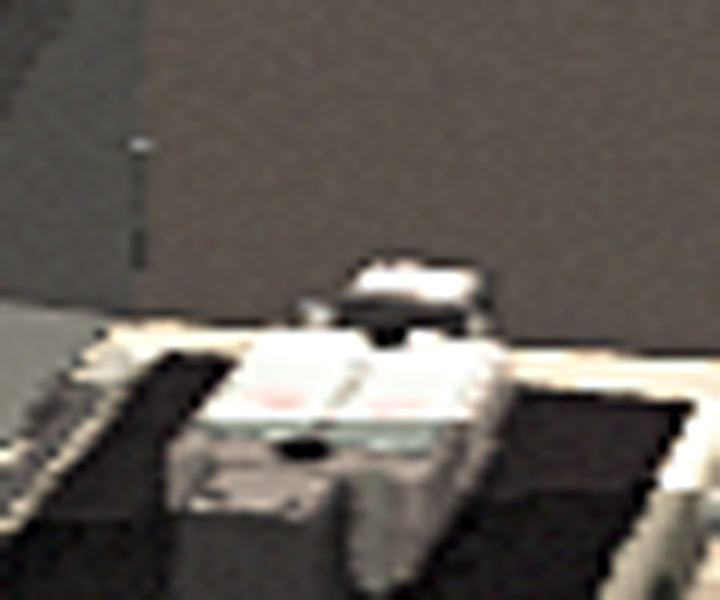

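View pics/e2.png

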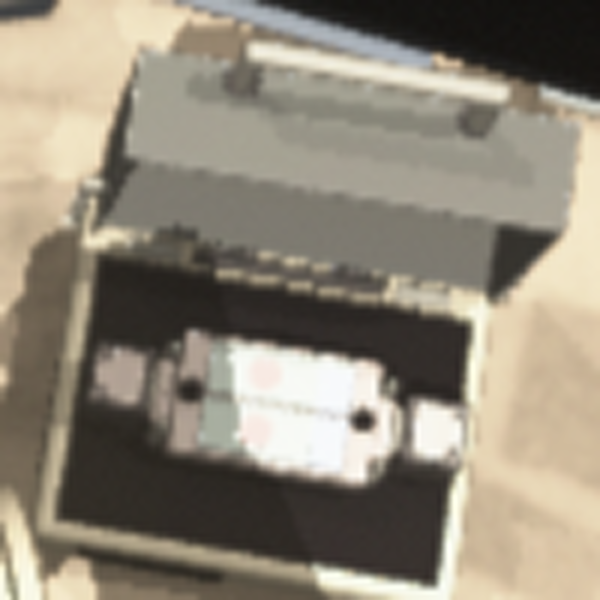

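View pics/side30.png

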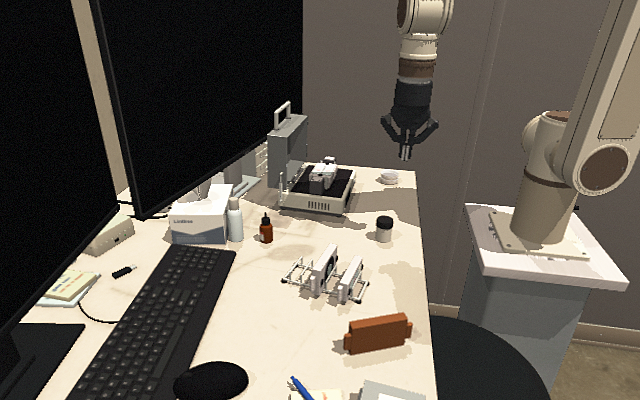

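Run:
```python
from h import *
pa=np.array([[189,388],[363,420]])/6+[355,130]
q=unproj('top',pa,.0945); c=q.mean(0); d=q[0]-q[1]
print('carrier centre',c,'len',np.linalg.norm(d),'yaw',np.arctan2(-d[0],d[1]))
hs=np.array([[122,377],[437,432]])/6+[355,130]; h=unproj('top',hs,.096); e=h[0]-h[1]
print('stage from housings',h.mean(0),np.linalg.norm(e),np.arctan2(-e[0],e[1]))
for z in (.095,.107): print(z,proj('side',T([*c[:2],-.058],[[0,.0435,z],[0,-.0435,z]])).round(1).tolist())
print('seen a [320,174.8] b [327.3,163.3]', bot.get_obs()['ft_force'])
```

```text
carrier centre [ 0.56126732 -0.09770772  0.0945    ] len 0.08775581606457766 yaw -0.07816981685794262
stage from housings [ 0.56086747 -0.09913609  0.096     ] 0.15846711214453213 -0.06886118024476579
0.095 [[320.4, 173.6], [326.8, 162.1]]
0.107 [[320.5, 169.5], [326.9, 158.3]]
seen a [320,174.8] b [327.3,163.3] [ 0.17460337 -0.46172951  0.02599179]
```

Both pads match the home height of 0.095 m rather than 0.107 m. The carrier centre is within about 1.5 mm of the stage, the hood is up and the arm touches nothing. Handing in.

Run:
```python
from workcell import job
print(job.job_done())
```

```text
the job is handed in; nothing more can be done
None
```

The scanner is ready and the job is handed in, at about 38 s of the 70 s allowed; the hand-in gave no verdict. I swung the hood past centre by its handle and let it go, and it opened to its stop by itself. I then took the two-slide carrier from the back rack slot, stood it on the desk, tipped it slide face up, and took it again by its long sides. After setting it on the rollers between the dowels, I pressed each end down until it snapped home.

**Last checks:**
- **Ends home:** both pads dropped about 12 mm in the side image, which fits the home height of 95 mm rather than 107 mm. Each end then held firm, at 12 N and 10 N.
- **Position:** in the top image the carrier's centre is about 1.5 mm from the middle of the two catch housings, and turned about 0.01 rad from their line.
- **Rest of the scene:** the hood is up and the arm is clear with no force on it. In the last picture the other two carriers, the bottle and the canister stand where they were; I did not measure their positions again.

**Disagreements:**
- **Tool tip:** the visible fingertips were about 30–35 mm behind the reported TCP along the tool axis. I went by the pictures and contact forces, which is why reported heights went below zero at the desk.
- **Cameras:** the two cameras disagreed by about 6 mm in y, and by more for the stage. I used the top camera for the carrier-to-stage shift.
- **Pressing force:** the readings as the ends snapped (3–5 N) were below the 10–16 N given, because forces are only read at the end of each move.

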